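Load and lock the stud finisher

TASK

Load the vibratory finisher on the bench: first take the leftover maple block out of its tray and put it in the scrap box, then pour all the brass studs from the cup into the tray, slide the tray fully home under the clear guard, and lock it by pushing every pin from the rack fully down through an eye of the tray's flange, one pin to an eye. Stand the empty cup upright on the black rubber mat, and leave the other things on the bench alone.

Things in the scene. Friction and masses are not known exactly. Their poses are not given: they have to be found in the camera images.
- tray (a joint): how far the finisher's tray is slid in, m: 0 = right out, 0.14 = fully home under the guard against its stop. It slides level along the finisher's +y axis, stays where it is left, and takes about 3 N to move.
- finisher: vibratory finisher, fixed: green deck 260 x 420 x 40 mm, origin at its underside's centre, +y along the tray's slide to the guard. Clear guard over y = 45 to 217 mm, x = +-91 mm, underside 105 mm, top 111 mm above the bench. Motor housing at y = 220 to 310 mm, 180 mm high. Square 23 mm holes in the deck lie under the eyes only when the tray is home: only then do pins go down.
- tray_floor (a point): centre of the inner floor of the steel tray (axes as the finisher). Outside 130 (x) x 160 (y) mm, walls 5 mm thick, inner depth 45 mm (rim 91 mm above the bench, floor 46 mm). It slides with the tray.
- tray_handle (a point): top centre of the black handle tab on the tray's -y wall: 44 mm wide (x), 10 mm thick (y), standing 21 mm above the tray's rim (top 112 mm above the bench). In front of that wall the tray carries a steel flange, 220 (x) x 70 (y) mm, 12 mm thick, its top 53 mm above the bench, with the three eyes.
- rack: fixed wooden pin rack 44 (x) x 190 (y) x 40 mm high, origin at the centre of its underside; three 16.5 mm holes, 30 mm deep, at y = -60, 0 and 60 mm, in which the locking pins stand.
- cup: grey plastic cup, round, 75 mm high, outer radius 30 mm at the foot to 35 mm at the rim, wall 3 mm, floor 4 mm; origin at the centre of its underside, z up the axis. Starts upright on the bench, with the studs in it; about 90 g empty.
- mat: fixed black rubber mat 110 x 110 x 3 mm on the bench, origin at the centre of its underside.
- scrap: fixed open plywood scrap box 120 x 120 x 50 mm, wall 5 mm, origin at the centre of its underside.
- block: maple block left in the tray from the last job, 50 x 50 x 70 mm tall, about 110 g; origin at the centre of its underside, z up its length. It stands higher than the tray's rim and does not fit under the guard.
- glue: bystander: glue bottle standing on the bench, 60 mm across, 150 mm high, origin at its underside.
- wedge: bystander: small dark wooden wedge on the bench, 50 x 22 x 18 mm, origin at its underside.
- eye0 (a point): mouth (centre, on the flange's top face) of eye 0: a vertical round hole 16.5 mm wide with a 2 mm chamfer, at x = -75 mm of the tray, 35 mm in front of the tray's -y wall, the three in a row 75 mm apart. Moves with the tray.
- pin0: locking pin (two or three are there): steel shaft 14 mm thick and 45 mm long with a rounded tip, under a round black grip 24 mm wide and 30 mm tall; 120 g. Origin at the tip, z up to the grip. Starts upright in a hole of the rack, tip about 10 mm above the bench; when home the grip's underside rests on the flange, the tip 45 mm below the eye's mouth.
- eye1 (a point): mouth (centre, on the flange's top face) of eye 1: a vertical round hole 16.5 mm wide with a 2 mm chamfer, at x = 0 mm of the tray, 35 mm in front of the tray's -y wall, the three in a row 75 mm apart. Moves with the tray.
- pin1: locking pin (two or three are there): steel shaft 14 mm thick and 45 mm long with a rounded tip, under a round black grip 24 mm wide and 30 mm tall; 120 g. Origin at the tip, z up to the grip. Starts upright in a hole of the rack, tip about 10 mm above the bench; when home the grip's underside rests on the flange, the tip 45 mm below the eye's mouth.
- eye2 (a point): mouth (centre, on the flange's top face) of eye 2: a vertical round hole 16.5 mm wide with a 2 mm chamfer, at x = 75 mm of the tray, 35 mm in front of the tray's -y wall, the three in a row 75 mm apart. Moves with the tray.
- pin2: locking pin (two or three are there): steel shaft 14 mm thick and 45 mm long with a rounded tip, under a round black grip 24 mm wide and 30 mm tall; 120 g. Origin at the tip, z up to the grip. Starts upright in a hole of the rack, tip about 10 mm above the bench; when home the grip's underside rests on the flange, the tip 45 mm below the eye's mouth.
- stud0: brass stud (four to seven are there): plain cylinder 17 mm wide and 17 mm long, 25 g, origin at its centre. Starts in the cup.
- stud1: brass stud (four to seven are there): plain cylinder 17 mm wide and 17 mm long, 25 g, origin at its centre. Starts in the cup.
- stud2: brass stud (four to seven are there): plain cylinder 17 mm wide and 17 mm long, 25 g, origin at its centre. Starts in the cup.
- stud3: brass stud (four to seven are there): plain cylinder 17 mm wide and 17 mm long, 25 g, origin at its centre. Starts in the cup.
- stud4: brass stud (four to seven are there): plain cylinder 17 mm wide and 17 mm long, 25 g, origin at its centre. Starts in the cup.
- stud5: brass stud (four to seven are there): plain cylinder 17 mm wide and 17 mm long, 25 g, origin at its centre. Starts in the cup.
- stud6: brass stud (four to seven are there): plain cylinder 17 mm wide and 17 mm long, 25 g, origin at its centre. Starts in the cup.
There are look-alikes about, which are no part of the job. Leave any blue look-alike of the cup alone. What is shaped like the pin2 but blue is not meant.

How it is judged:
By the outcome, as a careful person would: the job done as asked, in the order asked, and still so for the second after the job is handed in, with the robot touching nothing.
Of stud0, stud1, stud2, stud3, stud4, stud5, stud6 only 4 to 7 are there at a start; the rules pass over those that are not, and their reading is None.
Of pin0, pin1, pin2 only 2 to 3 are there at a start; the rules pass over those that are not, and their reading is None.
At some moment in a run one of cup, block may be knocked a few centimetres aside while the robot is not near it.
It also fails if it takes over 210 s, if anything falls off the work surface, if the arm or the gripper's body presses on something with over 40 N, if the wrist force passes 120 N, or if a joint passes its speed limit or range.

ROBOT

A 7-joint arm with a two-finger parallel gripper is mounted at the origin on the work surface. World frame = base frame: x ahead of the robot, y to its left, z up, the work surface at z = 0. Lengths are in m, angles in rad, forces in N, time in s.
With the tool pointing down it reaches from about 0.425 to 0.8 m from the base axis. Payload 8.3 kg.
Tool frame: the origin (TCP) lies on the front face of the gripper's body, between the roots of the fingers; the fingertips stand 73 mm ahead of it and the grasp point (between the pads) lies 54 mm ahead of it; z points along the fingers, y is the line along which they close (so a half turn about z gives the same grasp; the last joint's range is limited). The gripper opens to 85 mm and grips with 20 to 120 N. Pads are 22 mm wide; open, the fingers measure 114 mm over their backs; the gripper's body (76 mm by 85 mm) begins 54 mm behind the grasp point. The pads swing forward as they close: fully open they stand 13 mm farther back than shut.
Start: joints at [1.061, 0.383, 0.016, 1.37, -0.006, 1.388, -0.046], TCP at [0.27, -0.564, 0.304] pointing down, gripper open.
Joint ranges: [-2.95, 2.95], [-0.25, 2.06], [-1.52, 1.56], [0.18, 2.33], [-1.44, 4.58], [0.02, 2.06], [-3.01, 3.01]. Speed limits (rad/s): [2.39, 2.39, 3.01, 3.01, 3.14, 3.14, 3.14].

INTERFACE

Orientations are given as a rotation vector (axis times angle).
In Python, from rig import observe, read_camera, close_job gives the robot as it stands. The module is installed in compiled form; this text tells all that it offers.
- The arm moves only by the tool apply_moves, never from a script. Its argument "steps" is a list of rows, each an object of numbers: "fingers": the closure, from -1 (fully open) to 1 (shut); "dx", "dy", "dz": the shift along the tool's x, y, z in mm; "wx", "wy", "wz": the turn, a rotation vector about the tool's x, y, z in rad. A call has 1 to 20 rows; each row is the pose to reach, as a shift and turn from the pose commanded when the call began, along the tool's axes at that moment; what a row does not reach only later rows make up. A row lasts 1/8 s, in which the tool goes at most 62.5 mm and 10.7 degrees, less where a joint would pass 70% of its speed; a pose out of reach is approached as far as the arm can. A call with a gripper value outside its range is refused whole. The fingers move at their own pace and stop on an object; "grip_force" is the grip in N (left out, the last holds). Time passes only in rows, so rows that repeat a pose let the fingers close. It gives the time, the measured TCP pose, the force, the opening and the grip force at its end, in the units of the state.
- observe(): the state, without advancing time (a new reading comes with each control period).
- read_camera(name): name is "side" or "top"; returns a dict with "img" (480x640x3 uint8, red, green, blue), "depth" (480x640 float32, m along the optical axis (not along the pixel's ray), 0 where there is no reading), "fx", "fy", "cx", "cy" (pixels), "k1" (the pictures are not rectified: a ray, as slopes to the right and down, at radius r is drawn at 1 + k1 r^2 times it, then the intrinsics apply), "R" (3x3) and "t" (3): a world point X has camera coordinates R X + t. Camera axes: x right, y down, z forward; pixel columns grow to the right and rows downward; lengths in m; the calibration is good to about 2 mm. A picture is of the moment at which its call begins.
- close_job(): hands the job in; it is judged then, once.
The state is a dict: "time": time; "joint_pos": joint angles; "dq": joint speeds; "effort": joint torques, N m; "position": TCP position; "tool_rot": TCP orientation; "ft_force": force on the tool from outside, world axes, zero at the start; "torque": the same for the moment, N m; "finger_gap": opening from 0.0 (shut) to 1.0 (fully open); "grasp_force": force on a finger pad.
Only numpy, scipy, OpenCV 4.12 (cv2) and the standard library are available. Lean on these libraries where they do the work, as an engineer would, in place of code of your own. Each camera call takes 0.05 s, during which the arm holds its last target. There are 200 camera calls.

## Working session

There is one attempt and no reset: what is moved stays moved. The work goes in short steps, Python scripts to look and compute and a tool call to move; the robot and the scene stay as the last step left them, time stands still between calls to the robot, and variables do not carry over. Pictures are saved under pics/ and viewed, at most 14 in all, crops included, and the job is handed in when it is done.

Besides the shell and the picture viewer there is one more tool, called after "Emit:" as a command line: name --argument value ..., lists and objects as JSON in quotes. apply_moves: Moves the arm, as the interface text tells. Its arguments: {"type":"object","properties":{"steps":{"type":"array","items":{"type":"object","properties":{"fingers":{"type":"number"},"dx":{"type":"number"},"dy":{"type":"number"},"dz":{"type":"number"},"wx":{"type":"number"},"wy":{"type":"number"},"wz":{"type":"number"}}}},"grip_force":{"type":"number"}},"required":["steps"]}

```bash
mkdir -p pics; cat > h.py <<'E'
import numpy as np, cv2
from rig import observe, read_camera
from scipy.spatial.transform import Rotation as Rn
def cloud(c):
    K=np.array([[c['fx'],0,c['cx']],[0,c['fy'],c['cy']],[0,0,1]])
    v,u=np.mgrid[0:480,0:640]; z=c['depth']
    x=(u-c['cx'])/c['fx']; y=(v-c['cy'])/c['fy']; rd=np.hypot(x,y); r=rd.copy()
    for _ in range(10): r=rd/(1+c['k1']*r*r)
    s=1/(1+c['k1']*r*r)
    P=np.stack([x*s*z,y*s*z,z],-1)
    W=(P-c['t'])@c['R']; W[z<=0]=np.nan
    return W
def save(n,img): cv2.imwrite(n,cv2.cvtColor(img,cv2.COLOR_RGB2BGR))
E
python3 - <<'E'
from h import *
for n in ('top','side'):
    c=read_camera(n); save(f'pics/{n}0.png',c['img']); np.savez(f'{n}0.npz',**c)
    print(n,-c['R'].T@c['t'],c['R'][2],c['fx'],c['k1'])
s=observe(); print(s)
E
```

```text
top [ 0.41605379 -0.03847854  1.39120247] [ 0.14524775 -0.01957331 -0.98920169] 592.858215886459 -0.18358143017520773
side [ 0.32363515 -0.7759412   0.95367001] [ 0.26972284  0.62894395 -0.72916328] 607.7141258880843 -0.039411074639487946
{'time': 0.1, 'joint_pos': array([ 1.06105581,  0.38414611,  0.01638055,  1.37104263, -0.00630072,
        1.38820315, -0.04647028]), 'dq': array([ 6.46426465e-04, -1.16614017e-03, -1.41184898e-03, -2.24338870e-03,
        9.51372395e-05,  3.81874875e-04, -5.06343971e-04]), 'effort': array([ 3.77350749e-03, -6.29127002e+01,  8.47717859e-01, -3.72756386e+01,
        1.67106389e-02,  1.04631533e-02,  7.65046684e-05]), 'position': array([ 0.26996669, -0.56332637,  0.30298668]), 'tool_rot': array([-3.06182052e+00, -6.95828453e-01,  6.48598245e-04]), 'ft_force': array([ 0.38592825, -0.53981463, -0.15248946]), 'torque': array([-0.00670261, -0.01392194, -0.06618622]), 'grasp_force': 0.0, 'finger_gap': 0.9974273268519496}
```

View pics/top0.png

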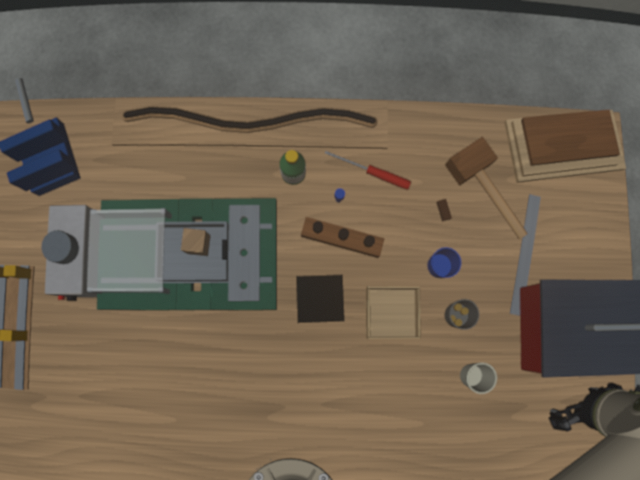

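View pics/side0.png

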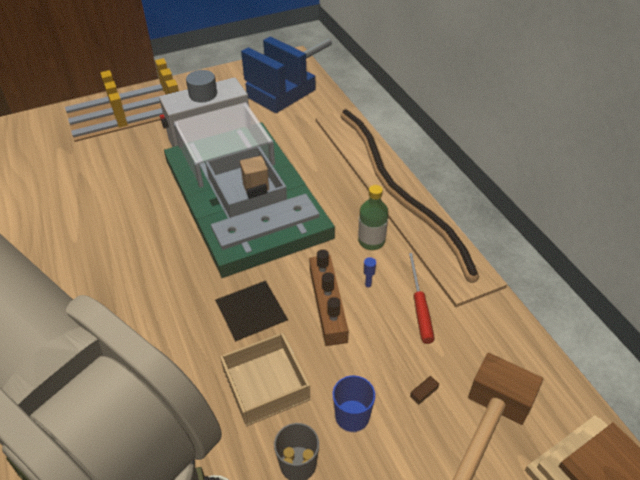

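Top view: the grey cup with brass studs is at (461,314). Its look-alikes are the blue cup at (445,263) and the empty white cup at (480,378). The black pins stand in the rack at (318,227), (343,234) and (369,241); the blue look-alike pin is at (340,195). The block is at (195,240) in the tray, with the similar wedge at (444,210). The mat is at (320,298), the scrap box at (393,313) and the eyes at (243,220/252/284).

```bash
cat >> h.py <<'E'
def circ(p):  # fit circle xy
    A=np.c_[2*p[:,:2],np.ones(len(p))]; s=np.linalg.lstsq(A,(p[:,:2]**2).sum(1),rcond=None)[0]
    return s[:2],np.sqrt(s[2]+s[:2]@s[:2])
def load(n): return dict(np.load(n))
def box(W,x0,x1,y0,y1,z0,z1):
    return (W[...,0]>x0)&(W[...,0]<x1)&(W[...,1]>y0)&(W[...,1]<y1)&(W[...,2]>z0)&(W[...,2]<z1)
def rect(p):
    (c,s,a)=cv2.minAreaRect((p[:,:2]*1000).astype(np.float32)); return np.round(c,1),np.round(s,1),round(a,1)
E
python3 - <<'E'
from h import *
T=load('top0.npz');S=load('side0.npz')
WT=cloud(T);WS=cloud(S)
for n,(u,v) in dict(block=(195,240),cup=(461,314),cupb=(445,263),white=(480,378),mat=(320,298),scrap=(393,313),p0=(318,227),p1=(343,234),p2=(369,241),e0=(243,220),e1=(243,252),e2=(243,284),fl=(243,235),handle=(225,250),bluepin=(340,195),bench=(250,400)).items():
    print(n,np.round(WT[v,u]*1000,1))
for n,(u,v) in dict(block=(255,163),p0=(323,257),p1=(328,282),p2=(334,306),e0=(297,208),e1=(265,219),e2=(232,230),fl=(250,224),mat=(250,310),bench=(400,440),handle=(257,189)).items():
    print('S',n,np.round(WS[v,u]*1000,1))
im=np.hstack([cv2.resize(T['img'][190:320,170:290],(480,520),interpolation=cv2.INTER_CUBIC),cv2.resize(S['img'][400:480,240:320],(320,320)),])if 0 else None
a=cv2.resize(T['img'][200:310,150:280],(468,396),interpolation=cv2.INTER_CUBIC)
b=cv2.resize(T['img'][205:315,295:395],(320,352),interpolation=cv2.INTER_CUBIC)
d=cv2.resize(T['img'][290:340,435:490],(220,200),interpolation=cv2.INTER_CUBIC)
e=cv2.resize(S['img'][410:480,260:330],(200,200),interpolation=cv2.INTER_CUBIC)
o=np.zeros((600,790,3),np.uint8);o[:396,:468]=a;o[:352,469:789]=b;o[400:600,:220]=d;o[400:600,230:430]=e
save('pics/crop0.png',o)
E
```

```text
block [604.3 214.9 116.9]
cup [ 454.9 -395.1    7.1]
cupb [ 576.6 -359.8   -1.8]
white [ 304.1 -441.5    3.4]
mat [489.  -61.7   6.6]
scrap [ 456.2 -233.1    4.9]
p0 [643.9 -53.6  81.1]
p1 [ 628.3 -109.6   85.4]
p2 [ 614.2 -168.4   80.9]
e0 [665.1 120.5  37. ]
e1 [589.4 117.3  42.4]
e2 [516.4 115.8  35.4]
fl [627.4 117.5  51.9]
handle [584.2 148.9 111.4]
bluepin [ 718.6 -102.3   80.1]
bench [249.8  96.7   1. ]
S block [610.8 222.9 114. ]
S p0 [643.5 -63.7  84.6]
S p1 [ 627.8 -121.3   80.6]
S p2 [ 613.3 -178.7   83.7]
S e0 [667.  126.8  40.6]
S e1 [590.9 122.3  41.8]
S e2 [516.6 123.5  38.3]
S fl [554.1 112.1  51.1]
S mat [486.9 -63.7   1.4]
S bench [ 6.235e+02 -4.183e+02  1.000e-01]
S handle [586.7 144.7 111. ]
```

View pics/crop0.png

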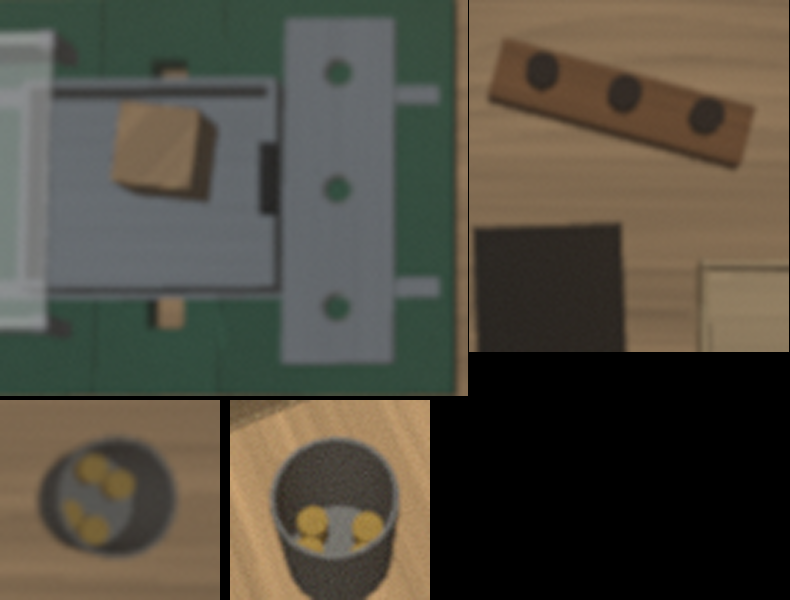

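The crop confirms the choices: a dark grey cup with 4 brass studs, three black pins in the rack, and the block in the tray turned a few degrees, to the upper side of its middle.

```bash
python3 - <<'E'
from h import *
for n in ('top','side'):
    W=cloud(load(n+'0.npz')); print(n)
    g=lambda *b: W[box(W,*b)]
    p=g(.55,.67,.17,.27,.108,.125); print('block',rect(p),np.median(p[:,2]),len(p), p.mean(0))
    p=g(.40,.55,-.46,-.34,.066,.085); print('cup',circ(p),np.median(p[:,2]),len(p))
    for x,y in((.644,-.058),(.628,-.115),(.613,-.173)):
        p=g(x-.022,x+.022,y-.022,y+.022,.07,.1);q=p[p[:,2]>.076]; print('pin',rect(p),p[:,:2].mean(0),np.percentile(p[:,2],[50,90]),len(p),len(q))
    p=g(.45,.75,.05,.165,.047,.058); print('flange',rect(p),np.median(p[:,2]))
    p=g(.55,.63,.12,.17,.1,.12); print('handle',rect(p),np.median(p[:,2]),p.mean(0))
    p=g(.36,.56,-.32,-.13,.04,.06); print('scrap',rect(p),np.median(p[:,2]))
    p=g(.58,.70,-.25,.02,.03,.05); print('rack',rect(p),np.median(p[:,2]))
    c=load(n+'0.npz'); dark=(c['img'].max(-1)<60)&box(W,.4,.56,-.16,0.03,-.01,.015); p=W[dark]; print('mat',rect(p),np.median(p[:,2]),len(p))
    # eyes: green/dark pixels on flange -> intersect rays at z=.053
    h=(W[...,0]>.48)&(W[...,0]<.70)&(W[...,1]>.09)&(W[...,1]<.15)&(W[...,2]<.046)&(W[...,2]>.02)
    C=-c['R'].T@c['t']
    D=W-C; Q=C+D*((.053-C[2])/D[...,2])[...,None]
    for x in(.516,.590,.665):
        m=h&(abs(Q[...,0]-x)<.013)&(abs(Q[...,1]-.118)<.013); print('eye',Q[m].mean(0)if m.any() else 0,m.sum())
    p=g(.4,.8,-.01,.5,.035,.044); 
    gr=(c['img'][...,1]>c['img'][...,0]*1.3)&box(W,.4,.8,.03,.6,.03,.05); print('deck',rect(W[gr]))
E
```

```text
top
block (array([605.2, 220.2]), array([50.7, 50.7]), 85.9) 0.11545694943258779 519 [0.60472995 0.21945221 0.11546581]
cup (array([ 0.47971271, -0.37662714]), np.float64(0.04751711339745627)) 0.07357482571481352 194
pin (array([645.5, -52.4]), array([23.5, 20.3]), 0.8) [ 0.64568368 -0.05221818] [0.08447087 0.08790373] 97 92
pin (array([ 631.2, -109.7]), array([22.4, 23.1]), 89.5) [ 0.63075984 -0.10990478] [0.08439033 0.08785678] 99 97
pin (array([ 615.8, -168.1]), array([23.5, 22.9]), 2.3) [ 0.61561147 -0.1679939 ] [0.08447206 0.08803516] 101 96
flange (array([596.4, 109.3]), array([235.6, 112.1]), 2.1) 0.052712157617685884
handle (array([586.9, 151. ]), array([43.4, 10.5]), 0.8) 0.11140671080656066 [0.58712287 0.15097198 0.11086909]
scrap (array([ 477.3, -242.7]), array([161.9, 149.5]), 0.5) 0.04877863403439254
rack (array([ 631.4, -110.5]), array([190.3,  45.4]), 75.4) 0.03975130779311458
mat (array([488.5, -61. ]), array([105.5, 106.1]), 2.5) 0.002925650578208389 2022
eye [0.51295892 0.11332938 0.053     ] 38
eye [0.58795703 0.11570561 0.053     ] 40
eye [0.66344441 0.11747892 0.
[... 539 characters left out ...]
 array([27.4, 21.7]), 65.7) [ 0.61395334 -0.17279761] [0.08346755 0.08635126] 175 149
flange (array([588.4, 120.3]), array([218.7,  90.6]), 1.0) 0.05262051081940463
handle (array([586.1, 151.5]), array([43.3, 17.3]), 2.3) 0.10939906102068224 [0.58543771 0.14883807 0.10817553]
scrap (array([ 477.9, -244.9]), array([161.4, 151.4]), 0.7) 0.04828625884042691
rack (array([ 630.5, -111.4]), array([195.5,  44.9]), 75.3) 0.039812151446793634
mat (array([488.8, -63.9]), array([106.3, 109.6]), 2.6) 0.002869657906903221 2300
eye [0.51141406 0.10870529 0.053     ] 18
eye [0.58645074 0.11047365 0.053     ] 20
eye [0.6624163  0.11275438 0.053     ] 18
deck (array([615.3, 317.3]), array([325., 559.]), 1.0)
```

```bash
cat >> h.py <<'E'
def down(a): # tool x at yaw a (deg), pointing down
    a=np.radians(a); return np.array([[np.cos(a),np.sin(a),0],[np.sin(a),-np.cos(a),0],[0,0,-1]])
def tilt(h,th,roll=0): # tool z heading h deg, th deg below horizontal; tool x up at roll 0
    h,t=np.radians([h,th]); z=np.array([np.cos(h)*np.cos(t),np.sin(h)*np.cos(t),-np.sin(t)])
    x=np.array([np.cos(h)*np.sin(t),np.sin(h)*np.sin(t),np.cos(t)]); R=np.c_[x,np.cross(z,x),z]
    return R@Rn.from_euler('z',roll,degrees=True).as_matrix()
def rel(*ts): # list of (pos mm of point, offset mm ahead of TCP, R)
    s=observe(); R0=Rn.from_rotvec(s['tool_rot']).as_matrix(); p0=s['position']*1000
    for g,o,R in ts:
        p=np.array(g,float)-o*R[:,2]
        print('d',np.round(R0.T@(p-p0),1),'w',np.round(Rn.from_matrix(R0.T@R).as_rotvec(),3))
def st():
    s=observe(); R=Rn.from_rotvec(s['tool_rot']).as_matrix()
    print('t',round(s['time'],2),'tcp',np.round(s['position']*1000,1),'gp',np.round(s['position']*1000+54*R[:,2],1),'x',np.round(R[:,0],3),'z',np.round(R[:,2],3),'F',np.round(s['ft_force'],1),'gap',round(s['finger_gap'],3),'gf',round(s['grasp_force'],1),'q',np.round(s['joint_pos'],2))
E
python3 - <<'E'
from h import *
for n in ('top','side'):
    c=load(n+'0.npz');W=cloud(c);g=lambda *b: W[box(W,*b)]
    p=g(.41,.505,-.43,-.345,.06,.085); p=p[p[:,2]>p[:,2].max()-.008]; print('cup',circ(p),rect(p),np.median(p[:,2]),len(p))
    p=g(.38,.54,-.31,-.16,.042,.056); print('scrap',rect(p),np.median(p[:,2]),len(p))
rel(((605,219,168),0,down(85)),((605,219,230),0,down(85)))
E
```

```text
cup (array([ 0.45299236, -0.38494679]), np.float64(0.033137886448011314)) (array([ 452.9, -385.5]), array([67.6, 67.3]), 26.5) 0.07549232804769397 69
scrap (array([ 456.4, -228.2]), array([120.4, 120.1]), 0.7) 0.04888540732509243 512
cup (array([ 0.45328055, -0.38705303]), np.float64(0.03253237720633573)) (array([ 452.9, -386.8]), array([67.6, 68. ]), 30.8) 0.0744509212224565 288
scrap (array([ 456.9, -230.9]), array([119.9, 122.7]), 0.9) 0.04862886921324791 992
d [ 640.2 -560.4  136. ] w [-2.000e-03 -1.000e-03 -1.037e+00]
d [ 640.2 -560.6   74. ] w [-2.000e-03 -1.000e-03 -1.037e+00]
```

Emit:
apply_moves --grip_force 40 --steps '[{"dx": 160,"dy": -140,"dz": 50,"wz": -0.26,"fingers": -1},{"dx": 160,"dy": -140,"dz": 50,"wz": -0.26,"fingers": -1},{"dx": 160,"dy": -140,"dz": 50,"wz": -0.26,"fingers": -1},{"dx": 160,"dy": -140,"dz": 50,"wz": -0.26,"fingers": -1},{"dx": 320,"dy": -280,"dz": 50,"wz": -0.52,"fingers": -1},{"dx": 320,"dy": -280,"dz": 50,"wz": -0.52,"fingers": -1},{"dx": 320,"dy": -280,"dz": 50,"wz": -0.52,"fingers": -1},{"dx": 320,"dy": -280,"dz": 50,"wz": -0.52,"fingers": -1},{"dx": 480,"dy": -420,"dz": 50,"wz": -0.78,"fingers": -1},{"dx": 480,"dy": -420,"dz": 50,"wz": -0.78,"fingers": -1},{"dx": 480,"dy": -420,"dz": 50,"wz": -0.78,"fingers": -1},{"dx": 480,"dy": -420,"dz": 50,"wz": -0.78,"fingers": -1},{"dx": 640,"dy": -560,"dz": 50,"wz": -1.037,"fingers": -1},{"dx": 640,"dy": -560,"dz": 50,"wz": -1.037,"fingers": -1},{"dx": 640,"dy": -560,"dz": 50,"wz": -1.037,"fingers": -1},{"dx": 640,"dy": -560,"dz": 50,"wz": -1.037,"fingers": -1},{"dx": 640,"dy": -560,"dz": 50,"wz": -1.037,"fingers": -1},{"dx": 640,"dy": -560,"dz": 50,"wz": -1.037,"fingers": -1}]'

```text
invalid input
```

```bash
python3 - <<'E'
from h import *
st()
for n in ('top','side'):
    c=read_camera(n);np.savez(n+'1.npz',**c);W=cloud(c)
    p=W[box(W,.53,.66,.15,.30,.11,.125)]; print(rect(p) if len(p)>5 else 0,len(p))
rel(((605,219,168),0,down(85)))
save('pics/s1.png',c['img'][60:360,100:500])
E
```

```text
t 0.1 tcp [ 270.  -563.3  303. ] gp [ 269.9 -563.2  249. ] x [ 0.902  0.432 -0.   ] z [-0.001  0.002 -1.   ] F [ 0.4 -0.5 -0.2] gap 0.997 gf 0.0 q [ 1.06  0.38  0.02  1.37 -0.01  1.39 -0.05]
(array([595.2, 225. ]), array([149.8, 129.1]), 89.9) 755
(array([595.2, 225.1]), array([149.5, 127.7]), 89.9) 576
d [ 640.3 -560.6  135.9] w [-1.000e-03 -1.000e-03 -1.037e+00]
```

View pics/s1.png

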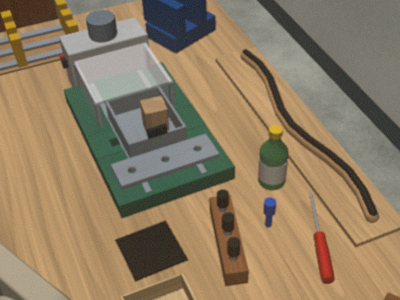

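The picture shows the scene unchanged, because the move was refused. I'll retry it in a smaller form.

Emit:
apply_moves --steps '[{"dx": 80,"dy": -70,"dz": 20,"wx": 0,"wy": 0,"wz": -0.13,"fingers": -1},{"dx": 80,"dy": -70,"dz": 20,"wx": 0,"wy": 0,"wz": -0.13,"fingers": -1}]' --grip_force 40

```text
time: 0.45
position: [0.3128, -0.4639, 0.2831]
tool_rot: [-3.01, -0.897, -0.001]
ft_force: [-0.2, 0.3, 0.6]
finger_gap: 1.001
grasp_force: 0.0
```

```bash
python3 - <<'E'
from h import *
rel(((605,219,230),0,down(85)))
E
```

```text
d [ 618.3 -411.4   53.9] w [-0.001 -0.001 -0.904]
```

Emit:
apply_moves --steps '[{"dx": 155,"dy": -103,"dz": 14,"wx": 0,"wy": 0,"wz": -0.22,"fingers": -1},{"dx": 155,"dy": -103,"dz": 14,"wx": 0,"wy": 0,"wz": -0.22,"fingers": -1},{"dx": 155,"dy": -103,"dz": 14,"wx": 0,"wy": 0,"wz": -0.22,"fingers": -1},{"dx": 310,"dy": -206,"dz": 28,"wx": 0,"wy": 0,"wz": -0.45,"fingers": -1},{"dx": 310,"dy": -206,"dz": 28,"wx": 0,"wy": 0,"wz": -0.45,"fingers": -1},{"dx": 310,"dy": -206,"dz": 28,"wx": 0,"wy": 0,"wz": -0.45,"fingers": -1},{"dx": 465,"dy": -309,"dz": 40,"wx": 0,"wy": 0,"wz": -0.67,"fingers": -1},{"dx": 465,"dy": -309,"dz": 40,"wx": 0,"wy": 0,"wz": -0.67,"fingers": -1},{"dx": 465,"dy": -309,"dz": 40,"wx": 0,"wy": 0,"wz": -0.67,"fingers": -1},{"dx": 618,"dy": -411,"dz": 54,"wx": 0,"wy": 0,"wz": -0.904,"fingers": -1},{"dx": 618,"dy": -411,"dz": 54,"wx": 0,"wy": 0,"wz": -0.904,"fingers": -1},{"dx": 618,"dy": -411,"dz": 54,"wx": 0,"wy": 0,"wz": -0.904,"fingers": -1},{"dx": 618,"dy": -411,"dz": 54,"wx": 0,"wy": 0,"wz": -0.904,"fingers": -1},{"dx": 618,"dy": -411,"dz": 54,"wx": 0,"wy": 0,"wz": -0.904,"fingers": -1}]'

```text
time: 2.2
position: [0.6057, 0.2154, 0.2293]
tool_rot: [-2.319, -2.12, 0.002]
ft_force: [0.4, -0.7, -0.5]
finger_gap: 1.0
grasp_force: 0.0
```

```bash
python3 - <<'E'
from h import *
st()
c=read_camera('side');W=cloud(c)
p=W[box(W,.53,.66,.15,.238,.11,.125)]; print(rect(p) if len(p)>5 else 0,len(p))
rel(((605,219,168),0,down(85)))
save('pics/s2.png',c['img'][60:360,100:500])
E
```

```text
t 2.2 tcp [605.7 215.4 229.3] gp [605.7 215.4 175.3] x [ 0.09   0.996 -0.001] z [-0.001 -0.001 -1.   ] F [ 0.4 -0.7 -0.5] gap 1.0 gf 0.0 q [ 0.02  0.53 -0.59  1.4   0.3   1.3  -0.68]
(array([600.8, 193.7]), array([97.5, 51.1]), 79.7) 362
d [ 4.6 -1.4 61.7] w [-0.     0.001 -0.004]
```

View pics/s2.png

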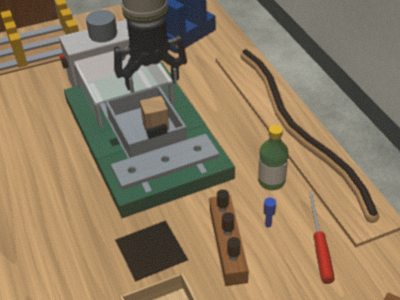

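The picture shows the block still at crop (152,110), with the gripper above it. Descending.

Emit:
apply_moves --steps '[{"dx": 4,"dy": -1,"dz": 40,"wx": 0,"wy": 0,"wz": 0,"fingers": -1},{"dx": 4,"dy": -1,"dz": 63,"wx": 0,"wy": 0,"wz": 0,"fingers": -1},{"dx": 4,"dy": -1,"dz": 63,"wx": 0,"wy": 0,"wz": 0,"fingers": -1},{"dx": 4,"dy": -1,"dz": 63,"wx": 0,"wy": 0,"wz": 0,"fingers": 1},{"dx": 4,"dy": -1,"dz": 63,"wx": 0,"wy": 0,"wz": 0,"fingers": 1},{"dx": 4,"dy": -1,"dz": 63,"wx": 0,"wy": 0,"wz": 0,"fingers": 1},{"dx": 4,"dy": -1,"dz": 63,"wx": 0,"wy": 0,"wz": 0,"fingers": 1},{"dx": 4,"dy": -1,"dz": 63,"wx": 0,"wy": 0,"wz": 0,"fingers": 1},{"dx": 4,"dy": -1,"dz": 63,"wx": 0,"wy": 0,"wz": 0,"fingers": 1},{"dx": 4,"dy": -1,"dz": 63,"wx": 0,"wy": 0,"wz": 0,"fingers": 1}]'

```text
time: 3.5
position: [0.6058, 0.2198, 0.1689]
tool_rot: [2.318, 2.118, 0.003]
ft_force: [-2.0, -1.7, 6.4]
finger_gap: 0.579
grasp_force: 41.2
```

```bash
python3 - <<'E'
from h import *
st()
rel(((605,219,250),0,down(85)),((456,-229,250),0,down(85)),((456,-229,133),0,down(85)))
E
```

```text
t 3.5 tcp [605.8 219.8 168.9] gp [606.  219.8 114.9] x [0.09  0.996 0.001] z [ 0.003  0.    -1.   ] F [-2.  -1.7  6.4] gap 0.579 gf 41.2 q [ 0.    0.58 -0.58  1.47  0.33  1.19 -0.71]
d [ -0.8  -0.6 -81.1] w [ 0.002 -0.001 -0.003]
d [-460.4 -108.6  -81.7] w [ 0.002 -0.001 -0.003]
d [-460.5 -108.9   35.3] w [ 0.002 -0.001 -0.003]
```

Emit:
apply_moves --steps '[{"dx": 0,"dy": 0,"dz": -82,"wx": 0,"wy": 0,"wz": 0,"fingers": 1},{"dx": 0,"dy": 0,"dz": -82,"wx": 0,"wy": 0,"wz": 0,"fingers": 1},{"dx": -115,"dy": -27,"dz": -82,"wx": 0,"wy": 0,"wz": 0,"fingers": 1},{"dx": -115,"dy": -27,"dz": -82,"wx": 0,"wy": 0,"wz": 0,"fingers": 1},{"dx": -115,"dy": -27,"dz": -82,"wx": 0,"wy": 0,"wz": 0,"fingers": 1},{"dx": -230,"dy": -54,"dz": -82,"wx": 0,"wy": 0,"wz": 0,"fingers": 1},{"dx": -230,"dy": -54,"dz": -82,"wx": 0,"wy": 0,"wz": 0,"fingers": 1},{"dx": -345,"dy": -81,"dz": -82,"wx": 0,"wy": 0,"wz": 0,"fingers": 1},{"dx": -345,"dy": -81,"dz": -82,"wx": 0,"wy": 0,"wz": 0,"fingers": 1},{"dx": -460,"dy": -108,"dz": -82,"wx": 0,"wy": 0,"wz": 0,"fingers": 1},{"dx": -460,"dy": -108,"dz": -82,"wx": 0,"wy": 0,"wz": 0,"fingers": 1},{"dx": -460,"dy": -108,"dz": -82,"wx": 0,"wy": 0,"wz": 0,"fingers": 1},{"dx": -460,"dy": -108,"dz": -82,"wx": 0,"wy": 0,"wz": 0,"fingers": 1},{"dx": -460,"dy": -108,"dz": -40,"wx": 0,"wy": 0,"wz": 0,"fingers": 1},{"dx": -460,"dy": -108,"dz": 0,"wx": 0,"wy": 0,"wz": 0,"fingers": 1},{"dx": -460,"dy": -108,"dz": 25,"wx": 0,"wy": 0,"wz": 0,"fingers": 1},{"dx": -460,"dy": -108,"dz": 36,"wx": 0,"wy": 0,"wz": 0,"fingers": 1},{"dx": -460,"dy": -108,"dz": 36,"wx": 0,"wy": 0,"wz": 0,"fingers": 1}]'

```text
time: 5.75
position: [0.4568, -0.2276, 0.1309]
tool_rot: [-2.316, -2.121, -0.001]
ft_force: [-0.6, -0.2, -0.5]
finger_gap: 0.578
grasp_force: 42.2
```

```bash
python3 - <<'E'
from h import *
st()
E
```

```text
t 5.75 tcp [ 456.8 -227.6  130.9] gp [ 456.8 -227.5   76.9] x [0.088 0.996 0.001] z [-0.     0.001 -1.   ] F [-0.6 -0.2 -0.5] gap 0.578 gf 42.2 q [ 0.75  0.33 -0.42  1.88  0.16  0.96  0.18]
```

Emit:
apply_moves --steps '[{"dx": 0,"dy": 0,"dz": 0,"wx": 0,"wy": 0,"wz": 0,"fingers": -1},{"dx": 0,"dy": 0,"dz": 0,"wx": 0,"wy": 0,"wz": 0,"fingers": -1},{"dx": 0,"dy": 0,"dz": 0,"wx": 0,"wy": 0,"wz": 0,"fingers": -1},{"dx": 0,"dy": 0,"dz": 0,"wx": 0,"wy": 0,"wz": 0,"fingers": -1},{"dx": 0,"dy": 0,"dz": -40,"wx": 0,"wy": 0,"wz": 0,"fingers": -1},{"dx": 0,"dy": 0,"dz": -90,"wx": 0,"wy": 0,"wz": 0,"fingers": -1},{"dx": 0,"dy": 0,"dz": -150,"wx": 0,"wy": 0,"wz": 0,"fingers": -1},{"dx": 0,"dy": 0,"dz": -180,"wx": 0,"wy": 0,"wz": 0,"fingers": -1},{"dx": 0,"dy": 0,"dz": -180,"wx": 0,"wy": 0,"wz": 0,"fingers": -1}]'

```text
time: 6.88
position: [0.4573, -0.2291, 0.3139]
tool_rot: [2.315, 2.116, 0.003]
ft_force: [-0.5, 0.5, -0.7]
finger_gap: 0.997
grasp_force: 0.0
```

```bash
python3 - <<'E'
from h import *
st()
cs={n:read_camera(n) for n in('top','side')}
for n in ('top','side'):
    c=cs[n];W=cloud(c);g=lambda *b: W[box(W,*b)]
    p=g(.37,.54,-.47,-.30,.06,.085); p=p[(p[:,2]>.068)]; print('cup',rect(p),p.mean(0),len(p))
    p=g(.40,.51,-.28,-.17,.06,.095); print('block',rect(p),np.median(p[:,2]),len(p))
save('pics/s3.png',np.hstack([cs['side']['img'][200:480,200:520],cs['top']['img'][150:430,300:620]]))
# orient sequence
gp=[(453,-386,250)]*1
rel(((456,-260,250),54,down(45)),((456,-300,250),54,down(0)),((455,-330,230),54,down(-28)))
v=np.array([453,-386,45.]); R=tilt(-28,35); z=R[:,2]
rel((v-120*z,54,tilt(-28,60)),(v-120*z,54,R),(v,54,R))
E
```

```text
t 6.88 tcp [ 457.3 -229.1  313.9] gp [ 457.6 -229.2  259.9] x [ 0.09   0.996 -0.002] z [ 0.005 -0.003 -1.   ] F [-0.5  0.5 -0.7] gap 0.997 gf 0.0 q [ 0.79  0.16 -0.44  1.65  0.07  1.35  0.25]
cup (array([0., 0.]), array([0., 0.]), 0.0) [nan nan nan] 0
block (array([ 456.2, -224.6]), array([45.2, 50.6]), 85.5) 0.07447633383235891 406
cup (array([ 484.4, -378.6]), array([132. ,  68.2]), 14.4) [ 0.46237859 -0.3822062   0.07337441] 450
block (array([ 456.2, -229.4]), array([54.1, 49.2]), 86.2) 0.07442942225943854 861
d [-31.1   2.7   6.5] w [-0.     0.     0.695]
d [-71.    6.3   6.5] w [-0.     0.     1.481]
d [-100.9    8.    26.5] w [-0.     0.     1.969]
d [-108.3 -104.4  150. ] w [-0.514  0.341  1.918]
d [-101.6 -120.2  165.8] w [-0.934  0.62   1.794]
d [-139.7  -29.6  234.6] w [-0.934  0.62   1.794]<stdin>:6: RuntimeWarning: Mean of empty slice.
  ret = um.true_divide(
```

View pics/s3.png

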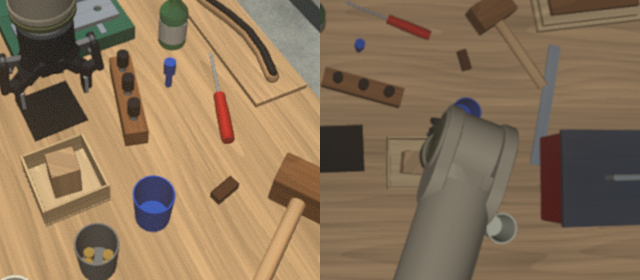

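The picture shows the block in the scrap box, at crop (65,170), and the cup with studs still at its place, crop (97,250). The block stayed upright.

Emit:
apply_moves --steps '[{"dx": -30,"dy": 0,"dz": 6,"wx": 0,"wy": 0,"wz": 0.35,"fingers": -1},{"dx": -30,"dy": 0,"dz": 6,"wx": 0,"wy": 0,"wz": 0.7,"fingers": -1},{"dx": -30,"dy": 0,"dz": 6,"wx": 0,"wy": 0,"wz": 0.7,"fingers": -1},{"dx": -30,"dy": 0,"dz": 6,"wx": 0,"wy": 0,"wz": 0.7,"fingers": -1},{"dx": -70,"dy": 6,"dz": 6,"wx": 0,"wy": 0,"wz": 1.1,"fingers": -1},{"dx": -70,"dy": 6,"dz": 6,"wx": 0,"wy": 0,"wz": 1.48,"fingers": -1},{"dx": -70,"dy": 6,"dz": 6,"wx": 0,"wy": 0,"wz": 1.48,"fingers": -1},{"dx": -70,"dy": 6,"dz": 6,"wx": 0,"wy": 0,"wz": 1.48,"fingers": -1},{"dx": -100,"dy": -20,"dz": 26,"wx": 0,"wy": 0,"wz": 1.97,"fingers": -1},{"dx": -100,"dy": -20,"dz": 26,"wx": 0,"wy": 0,"wz": 1.97,"fingers": -1},{"dx": -100,"dy": -20,"dz": 26,"wx": 0,"wy": 0,"wz": 1.97,"fingers": -1},{"dx": -108,"dy": -104,"dz": 60,"wx": -0.514,"wy": 0.341,"wz": 1.918,"fingers": -1},{"dx": -108,"dy": -104,"dz": 60,"wx": -0.514,"wy": 0.341,"wz": 1.918,"fingers": -1},{"dx": -108,"dy": -104,"dz": 60,"wx": -0.514,"wy": 0.341,"wz": 1.918,"fingers": -1},{"dx": -108,"dy": -104,"dz": 60,"wx": -0.514,"wy": 0.341,"wz": 1.918,"fingers": -1},{"dx": -102,"dy": -120,"dz": 80,"wx": -0.934,"wy": 0.62,"wz": 1.794,"fingers": -1},{"dx": -102,"dy": -120,"dz": 80,"wx": -0.934,"wy": 0.62,"wz": 1.794,"fingers": -1},{"dx": -102,"dy": -120,"dz": 80,"wx": -0.934,"wy": 0.62,"wz": 1.794,"fingers": -1},{"dx": -102,"dy": -120,"dz": 80,"wx": -0.934,"wy": 0.62,"wz": 1.794,"fingers": -1}]'

```text
time: 9.35
position: [0.346, -0.323, 0.2474]
tool_rot: [2.764, -0.638, 1.079]
ft_force: [1.1, 0.9, 0.7]
finger_gap: 1.004
grasp_force: 0.0
```

```bash
python3 - <<'E'
from h import *
st()
v=np.array([453,-386,45.]); R=tilt(-28,35); z=R[:,2]
rel((v-120*z+[0,0,80],54,R),(v-110*z,54,R),(v,54,R))
E
```

```text
t 9.35 tcp [ 346.  -323.   247.4] gp [ 379.6 -336.3  207.3] x [ 0.66  -0.344  0.668] z [ 0.624 -0.246 -0.742] F [1.1 0.9 0.7] gap 1.004 gf 0.0 q [ 1.71 -0.23 -0.72  2.29 -1.04  0.62 -0.31]
d [-28.8   5.5   4.1] w [-0.076  0.228 -0.002]
d [-80.   10.4  73.1] w [-0.076  0.228 -0.002]
d [-55.2  18.7 180. ] w [-0.076  0.228 -0.002]
```

```bash
python3 - <<'E'
from h import *
v=np.array([453,-386,45.]); R=tilt(-38,38)
rel((v+[0,0,165],54,R),(v+[0,0,110],54,R),(v,54,R))
E
```

```text
d [58.4  2.7 58. ] w [-0.204  0.179  0.119]
d [21.6  5.6 98.8] w [-0.204  0.179  0.119]
d [-51.9  11.3 180.4] w [-0.204  0.179  0.119]
```

Emit:
apply_moves --steps '[{"dx": 58,"dy": 3,"dz": 58,"wx": 0,"wy": 0,"wz": 0,"fingers": -1},{"dx": 58,"dy": 3,"dz": 58,"wx": 0,"wy": 0,"wz": 0,"fingers": -1},{"dx": 58,"dy": 3,"dz": 58,"wx": -0.204,"wy": 0.179,"wz": 0.119,"fingers": -1},{"dx": 58,"dy": 3,"dz": 58,"wx": -0.204,"wy": 0.179,"wz": 0.119,"fingers": -1},{"dx": 58,"dy": 3,"dz": 58,"wx": -0.204,"wy": 0.179,"wz": 0.119,"fingers": -1},{"dx": 22,"dy": 6,"dz": 99,"wx": -0.204,"wy": 0.179,"wz": 0.119,"fingers": -1},{"dx": 22,"dy": 6,"dz": 99,"wx": -0.204,"wy": 0.179,"wz": 0.119,"fingers": -1},{"dx": 22,"dy": 6,"dz": 99,"wx": -0.204,"wy": 0.179,"wz": 0.119,"fingers": -1}]'

```text
time: 10.35
position: [0.4189, -0.3616, 0.2205]
tool_rot: [2.496, -0.854, 1.149]
ft_force: [-0.8, -0.6, 0.1]
finger_gap: 0.999
grasp_force: 0.0
```

```bash
python3 - <<'E'
from h import *
st()
v=np.array([453,-386,45.]); R=tilt(-38,38)
rel((v+[0,0,110],54,R),(v,54,R))
c=read_camera('side');W=cloud(c)
p=W[box(W,.39,.51,-.46,-.32,.066,.082)]; print(rect(p),p.mean(0),len(p))
E
```

```text
t 10.35 tcp [ 418.9 -361.6  220.5] gp [ 451.5 -386.4  185.3] x [ 0.513 -0.402  0.758] z [ 0.603 -0.46  -0.652] F [-0.8 -0.6  0.1] gap 0.999 gf 0.0 q [ 1.74  0.   -1.06  2.28 -1.43  0.02 -0.12]
d [-24.9  -1.5  20.5] w [-0.009  0.047 -0.001]
d [-108.4   -0.9   92.2] w [-0.009  0.047 -0.001]
(array([ 454.1, -387.6]), array([70., 65.]), 44.6) [ 0.45626793 -0.38884     0.07277578] 382
```

```bash
cat > kin.py <<'E'
import numpy as np, itertools
from scipy.optimize import least_squares
from scipy.spatial.transform import Rotation as Rn
D=[([1.06105581,.38414611,.01638055,1.37104263,-.00630072,1.38820315,-.04647028],(269.97,-563.33,302.99),(.902,.432,0),(0,0,-1)),
([.02,.53,-.59,1.4,.3,1.3,-.68],(605.7,215.4,229.3),(.09,.996,0),(0,0,-1)),
([0,.58,-.58,1.47,.33,1.19,-.71],(605.8,219.8,168.9),(.09,.996,0),(0,0,-1)),
([.75,.33,-.42,1.88,.16,.96,.18],(456.8,-227.6,130.9),(.088,.996,0),(0,0,-1)),
([.79,.16,-.44,1.65,.07,1.35,.25],(457.3,-229.1,313.9),(.09,.996,0),(0,0,-1)),
([1.71,-.23,-.72,2.29,-1.04,.62,-.31],(346,-323,247.4),(.66,-.344,.668),(.624,-.246,-.742)),
([1.74,0,-1.06,2.28,-1.43,.02,-.12],(418.9,-361.6,220.5),(.513,-.402,.758),(.603,-.46,-.652))]
def fk(q,P,s):
    h,d3,a3,d5,a5,a6,d7,o1,o7=P
    rz=lambda a:Rn.from_euler('z',a).as_matrix(); ry=lambda a:Rn.from_euler('y',a).as_matrix()
    R=rz(s[0]*q[0]+o1); p=np.array([0,0,h]); R=R@ry(q[1]); p=p+R@[a3,0,d3]
    R=R@rz(s[1]*q[2])@ry(q[3]); p=p+R@[a5,0,d5]
    R=R@rz(s[2]*q[4])@ry(q[5])@rz(s[3]*q[6]+o7); p=p+R@(rz(-s[3]*q[6]-o7)@[a6,0,d7]); return p,R
def res(P,s):
    r=[]
    for q,t,x,z in D:
        p,R=fk(q,P,s); r+=list((p-t)/1000)+list(.3*(R[:,0]-x))+list(.3*(R[:,2]-z))
    return np.array(r)
if __name__=='__main__':
    best=None
    for s in itertools.product((1,-1),repeat=4):
      for o1 in (0,np.pi/2,np.pi,-np.pi/2):
       for o7 in (0,np.pi/2,np.pi,-np.pi/2):
        f=least_squares(res,[300,400,0,400,0,0,200,o1,o7],args=(s,),x_scale=[100]*7+[1]*2,max_nfev=60)
        if best is None or f.cost<best[0]: best=(f.cost,s,f.x)
    print(best); r=res(best[2],best[1]).reshape(-1,9); print(np.round(r*1000,1)[:,:3]); np.savez('kin.npz',s=best[1],P=best[2])
E
timeout 500 python3 kin.py
```

```text
(np.float64(0.00022531074744829068), (-1, -1, -1, -1), array([ 2.50612165e+02,  4.61924604e+02,  1.86393001e+01,  4.63758888e+02,
        1.77064251e+01,  1.76630121e+01,  2.69775354e+02, -4.10534263e-02,
        1.53733595e+00]))
[[ 5.9  2.6 -3.3]
 [ 4.7 -7.2  0.4]
 [-1.9 -1.1  0.1]
 [ 0.8  7.2  2.2]
 [ 4.2  2.6 -0. ]
 [ 0.9 -1.9  1.9]
 [-0.1  2.2 -1.3]]
```

```bash
cat > ik.py <<'E'
from kin import *; from h import tilt,down
k=np.load('kin.npz'); P=k['P'];s=k['s']
lo=np.array([-2.95,-.25,-1.52,.18,-1.44,.02,-3.01]);hi=np.array([2.95,2.06,1.56,2.33,4.58,2.06,3.01])
rng=np.random.default_rng(0)
def ik(gp,R,q0=None,n=3,off=54):
    t=np.array(gp)-off*R[:,2]; b=None
    def f(q):
        p,M=fk(q,P,s); return np.r_[(p-t)/100,(M-R).ravel(),.003*(q-(lo+hi)/2)]
    for i in range(n):
        x0=q0 if (i==0 and q0 is not None) else rng.uniform(lo+.1,hi-.1)
        r=least_squares(f,np.clip(x0,lo+.06,hi-.06),bounds=(lo+.05,hi-.05),max_nfev=40)
        e=np.linalg.norm(f(r.x)[:12])
        if b is None or e<b[0]: b=(e,r.x)
        if e<.03: break
    return b
E
cat > s.py <<'E'
from ik import *
from scipy.spatial.transform import Rotation as Rn
for th in (30,45):
  for h in range(-180,180,30):
    for roll in (0,180):
      R=tilt(h,th,roll); e,q=ik((453,-386,48),R,n=4)
      if e>.05: continue
      e2,q2=ik((453,-386,150),R,q0=q)
      if e2>.05: continue
      ct=R.T@[0,0,1]; ok=[]
      for az in range(-180,180,45):
        c=np.array([np.cos(np.radians(az))*.866,np.sin(np.radians(az))*.866,-.5])
        R1=Rn.align_vectors([c],[ct])[0].as_matrix()
        for sp in range(0,360,30):
          M=Rn.from_rotvec(np.radians(sp)*c).as_matrix()@R1
          if M[2,2]>-.15: continue
          e3,q3=ik((595,205,190),M,q0=q,n=2)
          if e3<.05: ok.append((az,sp,round(-M[2,2],2),np.round(q3,1).tolist()))
      print(th,h,roll,np.round(q,2),len(ok)); 
      for o in ok[:4]: print('   ',o)
E
timeout 570 python3 s.py
```

```text
30 -150 0 [ 0.33  0.98 -0.05  1.25  0.76  1.73  2.18] 15
    (-180, 0, np.float64(0.5), [-0.2, 0.2, -0.5, 2.3, 1.9, 0.7, -0.8])
    (-180, 30, np.float64(0.4), [-0.5, 0.4, -0.4, 2.0, 1.6, 1.2, -0.3])
    (-135, 240, np.float64(0.32), [1.0, 1.1, -1.3, 1.8, -0.3, 0.8, 2.6])
    (-135, 270, np.float64(0.49), [1.1, 0.8, -1.5, 2.1, -0.1, 0.2, 2.5])
30 -150 180 [-0.1   1.11  0.73  1.23  0.22  1.55 -0.62] 14
    (-180, 210, np.float64(0.4), [-1.8, 0.9, 1.3, 2.0, 0.5, 0.5, -2.8])
    (-135, 120, np.float64(0.35), [0.4, 0.5, -0.3, 1.9, -1.2, 1.2, 0.1])
    (-135, 150, np.float64(0.5), [0.9, 0.5, -1.1, 2.1, -1.4, 0.4, 0.5])
    (-90, 90, np.float64(0.35), [0.2, 0.9, -0.3, 1.1, -0.7, 1.8, 0.0])
30 -120 0 [ 0.57  0.86 -0.52  1.66  1.29  1.61  2.1 ] 15
    (-180, 0, np.float64(0.5), [0.0, 0.2, -0.8, 2.3, 1.9, 0.7, -0.7])
    (-180, 30, np.float64(0.4), [-0.5, 0.4, -0.5, 2.0, 1.6, 1.3, -0.3])
    (-135, 240, np.float64(0.32), [1.0, 1.0, -1.2, 1.8, -0.4, 0.8, 2.7])
    (-135, 270, np.float64(0.49), [1.1, 0.9, -1.5, 2.1, -0.0, 0.2, 2.4])
30 -120 180 [-0.12  0.83  0.43  1.65  0.76  1.17 -0.76] 15
   
[... 8585 characters left out ...]
.6, 0.1])
45 90 0 [ 1.19  1.01 -0.57  1.14 -0.07  1.66  0.74] 11
    (-180, 30, np.float64(0.18), [-0.5, 0.5, -0.4, 2.1, 1.9, 1.4, -0.6])
    (-135, 270, np.float64(0.21), [1.2, 1.3, -1.5, 2.1, -0.2, 0.2, 2.8])
    (-90, 210, np.float64(0.16), [0.7, 1.5, -1.5, 1.3, 0.0, 1.5, 2.7])
    (-90, 240, np.float64(0.26), [0.2, 0.7, -0.1, 1.6, -1.2, 1.5, -2.4])
45 90 180 [ 1.2   1.01 -0.58  1.14 -0.06  1.66 -2.41] 7
    (-180, 210, np.float64(0.18), [-1.9, 1.4, 1.5, 2.1, 0.1, 0.2, -2.8])
    (-135, 120, np.float64(0.17), [1.0, 1.0, -1.2, 2.0, -1.0, 0.6, 0.3])
    (-135, 150, np.float64(0.26), [-1.1, 1.2, 1.5, 2.2, 3.7, 1.9, 0.3])
    (-90, 90, np.float64(0.19), [0.7, 1.2, -1.1, 1.3, -0.4, 1.4, -0.1])
```

```bash
cat > s2.py <<'E'
from ik import *
def chain(q,seq):
    for gp,a in seq:
        e,q=ik(gp,tilt(*a),q0=q,n=1); print(gp,a,round(e,3),np.round(q,2))
seq=[((453,-386,190),(60,45,0)),((453,-386,47),(60,45,0)),((453,-386,190),(60,45,0)),((530,-200,230),(75,45,0)),((570,0,230),(90,45,0)),((578,205,200),(90,45,0)),((578,205,180),(90,38,45)),((578,205,175),(90,30,90)),((578,205,170),(90,22,135)),((578,205,170),(90,15,180)),((578,205,170),(90,5,180))]
print('A');chain(np.array([1.43,.89,-.67,1.45,-.22,1.28,.46]),seq)
print('B');chain(np.array([1.74,0,-1.06,2.28,-1.43,.02,-.12]),seq)
E
timeout 300 python3 s2.py
```

```text
A
(453, -386, 190) (60, 45, 0) 0.0 [ 1.42  0.7  -0.67  1.39 -0.33  1.47  0.38]
(453, -386, 47) (60, 45, 0) 0.0 [ 1.42  0.88 -0.65  1.45 -0.23  1.28  0.47]
(453, -386, 190) (60, 45, 0) 0.0 [ 1.42  0.69 -0.66  1.39 -0.33  1.47  0.39]
(530, -200, 230) (75, 45, 0) 0.0 [ 1.11  0.55 -0.62  1.49 -0.43  1.47  0.38]
(570, 0, 230) (90, 45, 0) 0.0 [ 0.88  0.56 -0.77  1.54 -0.4   1.37  0.28]
(578, 205, 200) (90, 45, 0) 0.0 [ 0.76  0.67 -1.1   1.65 -0.22  1.02 -0.08]
(578, 205, 180) (90, 38, 45) 0.0 [ 0.74  0.7  -0.99  1.69 -0.4   1.   -0.66]
(578, 205, 175) (90, 30, 90) 0.0 [ 0.65  0.68 -0.78  1.71 -0.69  1.07 -1.18]
(578, 205, 170) (90, 22, 135) 0.0 [ 0.54  0.69 -0.56  1.73 -0.92  1.19 -1.75]
(578, 205, 170) (90, 15, 180) 0.0 [ 0.44  0.72 -0.39  1.73 -1.08  1.32 -2.4 ]
(578, 205, 170) (90, 5, 180) 0.0 [ 0.55  0.86 -0.53  1.71 -1.09  1.34 -2.34]
B
(453, -386, 190) (60, 45, 0) 0.0 [ 1.55  0.79 -0.91  1.38 -0.16  1.45  0.26]
(453, -386, 47) (60, 45, 0) 0.0 [ 1.52  0.96 -0.84  1.44 -0.07  1.26  0.36]
(453, -386, 190) (60, 45, 0) 0.0 [ 1.5   0.75 -0.82  1.38 -0.23  1.45  0.31]
(530, -200, 230) (75, 45, 0) 0.0 [ 1.22  0.6  -0.79  1.48 -0.34  1.44  0.31]
(570, 0, 230) (90, 45, 0) 0.0 [ 0.96  0.62 -0.93  1.53 -0.3   1.35  0.2 ]
(578, 205, 200) (90, 45, 0) 0.0 [ 0.76  0.67 -1.11  1.65 -0.21  1.02 -0.09]
(578, 205, 180) (90, 38, 45) 0.0 [ 0.75  0.7  -1.    1.68 -0.39  1.   -0.67]
(578, 205, 175) (90, 30, 90) 0.0 [ 0.66  0.68 -0.78  1.71 -0.68  1.07 -1.19]
(578, 205, 170) (90, 22, 135) 0.0 [ 0.54  0.69 -0.56  1.73 -0.92  1.19 -1.75]
(578, 205, 170) (90, 15, 180) 0.0 [ 0.44  0.72 -0.39  1.73 -1.08  1.32 -2.4 ]
(578, 205, 170) (90, 5, 180) 0.0 [ 0.55  0.86 -0.53  1.71 -1.09  1.34 -2.34]
```

```bash
python3 - <<'E'
from h import *
v=np.array([453,-386,47.])
rel(*[(v+[0,0,160],54,tilt(h,t)) for h,t in((-20,45),(0,45),(20,45),(40,45),(60,45))])
E
```

```text
d [ 22.2   8.2 -11.7] w [ 0.224 -0.076 -0.215]
d [26.3 20.  -7. ] w [ 0.48  -0.075 -0.453]
d [32.7 28.9  0.4] w [ 0.737 -0.072 -0.69 ]
d [40.8 33.9  9.7] w [ 0.993 -0.068 -0.927]
d [49.4 34.4 19.7] w [ 1.249 -0.061 -1.164]
```

Emit:
apply_moves --steps '[{"dx": 22,"dy": 8,"dz": -12,"wx": 0.224,"wy": -0.076,"wz": -0.215,"fingers": -1},{"dx": 22,"dy": 8,"dz": -12,"wx": 0.224,"wy": -0.076,"wz": -0.215,"fingers": -1},{"dx": 26,"dy": 20,"dz": -7,"wx": 0.48,"wy": -0.075,"wz": -0.453,"fingers": -1},{"dx": 26,"dy": 20,"dz": -7,"wx": 0.48,"wy": -0.075,"wz": -0.453,"fingers": -1},{"dx": 33,"dy": 29,"dz": 0,"wx": 0.737,"wy": -0.072,"wz": -0.69,"fingers": -1},{"dx": 33,"dy": 29,"dz": 0,"wx": 0.737,"wy": -0.072,"wz": -0.69,"fingers": -1},{"dx": 41,"dy": 34,"dz": 10,"wx": 0.993,"wy": -0.068,"wz": -0.927,"fingers": -1},{"dx": 41,"dy": 34,"dz": 10,"wx": 0.993,"wy": -0.068,"wz": -0.927,"fingers": -1},{"dx": 49,"dy": 34,"dz": 20,"wx": 1.249,"wy": -0.061,"wz": -1.164,"fingers": -1},{"dx": 49,"dy": 34,"dz": 20,"wx": 1.249,"wy": -0.061,"wz": -1.164,"fingers": -1},{"dx": 49,"dy": 34,"dz": 20,"wx": 1.249,"wy": -0.061,"wz": -1.164,"fingers": -1},{"dx": 49,"dy": 34,"dz": 20,"wx": 1.249,"wy": -0.061,"wz": -1.164,"fingers": -1},{"dx": 49,"dy": 34,"dz": 20,"wx": 1.249,"wy": -0.061,"wz": -1.164,"fingers": -1}]'

```text
time: 12.02
position: [0.4303, -0.4195, 0.2433]
tool_rot: [-2.258, -1.29, -0.923]
ft_force: [-0.5, 0.4, 0.4]
finger_gap: 0.999
grasp_force: 0.0
```

```bash
python3 - <<'E'
from h import *
st()
c=read_camera('side');t=read_camera('top')
save('pics/s4.png',np.hstack([c['img'][200:480,200:520],t['img'][150:430,300:620]]))
for k in (c,t):
    W=cloud(k); p=W[box(W,.38,.53,-.46,-.32,.066,.082)]; print(rect(p) if len(p)>3 else 0,len(p))
v=np.array([453,-386,47.]);rel((v+[0,0,70],54,tilt(60,45)),(v,54,tilt(60,45)))
E
```

```text
t 12.03 tcp [ 430.3 -419.5  243.3] gp [ 449.3 -386.7  204.9] x [0.363 0.613 0.702] z [ 0.353  0.607 -0.712] F [-0.5  0.4  0.4] gap 0.999 gf 0.0 q [ 1.53  0.74 -0.83  1.36 -0.22  1.47  0.31]
(array([ 476.6, -404. ]), array([44.5, 10. ]), 56.2) 80
(array([ 453.2, -385.7]), array([67.6, 69.7]), 0.1) 172
d [-60.3   3.3  64.6] w [ 0.003  0.007 -0.007]
d [-109.5    3.5  114.5] w [ 0.003  0.007 -0.007]
```

View pics/s4.png

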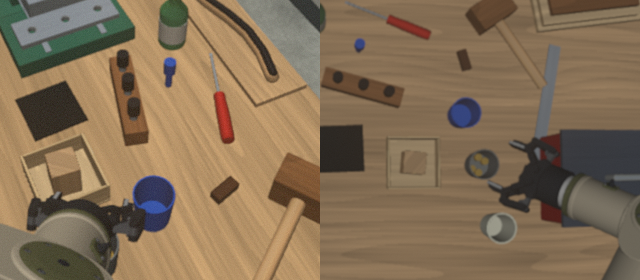

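The picture shows the cup with studs in place, at right-hand crop (482,163), with the open gripper behind it and clear. The block is in the scrap box. I'll check the clearance to the dark toolbox at the right before descending.

```bash
python3 - <<'E'
from h import *
W=cloud(load('top0.npz'));p=W[box(W,.25,.65,-.9,-.44,.03,.4)]; 
p=p[(np.hypot(p[:,0]-.27,p[:,1]+.564)>.13)]
for z in (60,45): pass
v=np.array([453,-386,47.])/1000; z=tilt(60,45)[:,2]
s=(p-v)@(-z); d=np.linalg.norm(p-v+s[:,None]*z,axis=1)
m=(s>.03)&(s<.4); i=np.argsort(d[m])[:5]; print(np.round(np.c_[p[m][i],s[m][i],d[m][i]],3))
print(np.percentile(p[:,2],[50,95]), p[:,:2].min(0),p[:,:2].max(0))
E
```

```text
[[ 0.404 -0.534  0.166  0.192  0.039]
 [ 0.399 -0.534  0.159  0.189  0.041]
 [ 0.402 -0.534  0.16   0.189  0.042]
 [ 0.399 -0.536  0.161  0.191  0.042]
 [ 0.397 -0.537  0.16   0.191  0.042]]
[0.16035423 0.16634889] [ 0.31575275 -0.77363282] [ 0.64994121 -0.44042927]
```

```bash
cat > s3.py <<'E'
from ik import *; from h import *
W=cloud(load('top0.npz'));p=W[box(W,.25,.65,-.9,-.42,.02,.4)]; p=p[(np.hypot(p[:,0]-.27,p[:,1]+.564)>.13)]
v=np.array([.453,-.386,.047])
for th in (40,45,50):
  for h in (50,40,30,20,10):
    z=tilt(h,th)[:,2]; s_=(p-v)@(-z); d=np.linalg.norm(p-v+s_[:,None]*z,axis=1); m=(s_>.06)&(s_<.35)
    e,q=ik((453,-386,47),tilt(h,th),q0=np.array([1.53,.9,-.83,1.45,-.22,1.3,.31]),n=1); print(th,h,'dist',round(d[m].min(),3),'s',round(s_[m][d[m].argmin()],3),round(e,3),np.round(q,2))
E
python3 s3.py
```

```text
40 50 dist 0.054 s 0.184 0.0 [ 1.63  0.98 -0.88  1.53 -0.15  1.14  0.31]
40 40 dist 0.052 s 0.114 0.0 [ 1.7   0.92 -0.9   1.65 -0.22  0.98  0.26]
40 30 dist 0.043 s 0.118 0.0 [ 1.77  0.89 -0.94  1.77 -0.28  0.8   0.2 ]
40 20 dist 0.039 s 0.119 0.0 [ 1.8   0.81 -0.92  1.89 -0.43  0.64  0.22]
40 10 dist 0.042 s 0.115 0.0 [ 1.87  0.8  -1.    2.   -0.48  0.44  0.16]
45 50 dist 0.06 s 0.182 0.0 [ 1.61  0.94 -0.9   1.55 -0.09  1.11  0.25]
45 40 dist 0.059 s 0.11 0.0 [ 1.69  0.89 -0.93  1.66 -0.12  0.95  0.16]
45 30 dist 0.052 s 0.114 0.0 [ 1.72  0.82 -0.91  1.78 -0.24  0.79  0.13]
45 20 dist 0.05 s 0.115 0.0 [ 1.77  0.77 -0.93  1.88 -0.32  0.63  0.07]
45 10 dist 0.051 s 0.111 0.0 [ 1.8   0.71 -0.95  1.99 -0.43  0.46  0.04]
50 50 dist 0.067 s 0.184 0.0 [ 1.59  0.89 -0.91  1.57 -0.02  1.08  0.18]
50 40 dist 0.067 s 0.106 0.0 [ 1.63  0.83 -0.89  1.67 -0.11  0.94  0.12]
50 30 dist 0.061 s 0.109 0.0 [ 1.69  0.78 -0.91  1.77 -0.16  0.79  0.02]
50 20 dist 0.059 s 0.107 0.0 [ 1.74  0.74 -0.95  1.87 -0.17  0.63 -0.1 ]
50 10 dist 0.06 s 0.107 0.0 [ 1.81  0.73 -1.06  1.96 -0.05  0.47 -0.36]
```

```bash
python3 - <<'E'
from h import *
R=tilt(40,50);v=np.array([453,-386,47.]);rel((v+[0,0,160],54,R),(v+[0,0,100],54,R),(v+[0,0,50],54,R),(v,54,R))
E
```

```text
d [ 9.  -8.9  2.1] w [-0.233 -0.079  0.251]
d [-33.2  -8.7  44.9] w [-0.233 -0.079  0.251]
d [-68.3  -8.6  80.5] w [-0.233 -0.079  0.251]
d [-103.4   -8.4  116.1] w [-0.233 -0.079  0.251]
```

Emit:
apply_moves --steps '[{"dx": 9,"dy": -9,"dz": 2,"wx": -0.233,"wy": -0.079,"wz": 0.251,"fingers": -1},{"dx": 9,"dy": -9,"dz": 2,"wx": -0.233,"wy": -0.079,"wz": 0.251,"fingers": -1},{"dx": 9,"dy": -9,"dz": 2,"wx": -0.233,"wy": -0.079,"wz": 0.251,"fingers": -1},{"dx": 9,"dy": -9,"dz": 2,"wx": -0.233,"wy": -0.079,"wz": 0.251,"fingers": -1},{"dx": -33,"dy": -9,"dz": 45,"wx": -0.233,"wy": -0.079,"wz": 0.251,"fingers": -1},{"dx": -33,"dy": -9,"dz": 45,"wx": -0.233,"wy": -0.079,"wz": 0.251,"fingers": -1},{"dx": -33,"dy": -9,"dz": 45,"wx": -0.233,"wy": -0.079,"wz": 0.251,"fingers": -1}]'

```text
time: 13.0
position: [0.4278, -0.408, 0.1896]
tool_rot: [-2.581, -0.943, -0.944]
ft_force: [-0.5, -1.1, 0.4]
finger_gap: 0.999
grasp_force: 0.0
```

```bash
python3 - <<'E'
from h import *
st()
R=tilt(40,50);v=np.array([453,-386,47.]);rel((v+[0,0,50],54,R),(v,54,R))
E
```

```text
t 13.0 tcp [ 427.8 -408.   189.6] gp [ 454.4 -385.6  148.3] x [0.584 0.493 0.645] z [ 0.494  0.416 -0.764] F [-0.5 -1.1  0.4] gap 0.999 gf 0.0 q [ 1.6   0.62 -0.8   1.63 -0.31  1.09  0.18]
d [-34.   -0.7  38.3] w [-0.001 -0.003  0.002]
d [-66.2  -0.7  76.5] w [-0.001 -0.003  0.002]
```

Emit:
apply_moves --steps '[{"dx": -20,"dy": -1,"dz": 23,"wx": 0,"wy": 0,"wz": 0,"fingers": -1},{"dx": -40,"dy": -1,"dz": 46,"wx": 0,"wy": 0,"wz": 0,"fingers": -1},{"dx": -55,"dy": -1,"dz": 63,"wx": 0,"wy": 0,"wz": 0,"fingers": -1},{"dx": -66,"dy": -1,"dz": 76,"wx": 0,"wy": 0,"wz": 0,"fingers": -1},{"dx": -66,"dy": -1,"dz": 76,"wx": 0,"wy": 0,"wz": 0,"fingers": -1},{"dx": -66,"dy": -1,"dz": 76,"wx": 0,"wy": 0,"wz": 0,"fingers": 1},{"dx": -66,"dy": -1,"dz": 76,"wx": 0,"wy": 0,"wz": 0,"fingers": 1},{"dx": -66,"dy": -1,"dz": 76,"wx": 0,"wy": 0,"wz": 0,"fingers": 1},{"dx": -66,"dy": -1,"dz": 76,"wx": 0,"wy": 0,"wz": 0,"fingers": 1},{"dx": -66,"dy": -1,"dz": 76,"wx": 0,"wy": 0,"wz": 0,"fingers": 1}]' --grip_force 40

```text
time: 14.25
position: [0.4256, -0.4084, 0.0891]
tool_rot: [-2.584, -0.944, -0.943]
ft_force: [-2.5, 0.9, 6.4]
finger_gap: 0.782
grasp_force: 43.5
```

```bash
python3 - <<'E'
from h import *
st()
rel(((453,-386,140),54,tilt(40,50)),((453,-386,235),54,tilt(40,50)))
E
```

```text
t 14.25 tcp [ 425.6 -408.4   89.1] gp [ 452.2 -386.1   47.8] x [0.584 0.494 0.644] z [ 0.493  0.413 -0.765] F [-2.5  0.9  6.4] gap 0.782 gf 43.5 q [ 1.57  0.76 -0.75  1.69 -0.26  0.94  0.25]
d [ 59.9   0.7 -70.2] w [ 0.    -0.001  0.003]
d [ 121.1    0.9 -142.9] w [ 0.    -0.001  0.003]
```

Emit:
apply_moves --steps '[{"dx": 15,"dy": 0,"dz": -18,"wx": 0,"wy": 0,"wz": 0,"fingers": 1},{"dx": 40,"dy": 0,"dz": -47,"wx": 0,"wy": 0,"wz": 0,"fingers": 1},{"dx": 70,"dy": 0,"dz": -82,"wx": 0,"wy": 0,"wz": 0,"fingers": 1},{"dx": 100,"dy": 1,"dz": -118,"wx": 0,"wy": 0,"wz": 0,"fingers": 1},{"dx": 121,"dy": 1,"dz": -143,"wx": 0,"wy": 0,"wz": 0,"fingers": 1},{"dx": 121,"dy": 1,"dz": -143,"wx": 0,"wy": 0,"wz": 0,"fingers": 1}]'

```text
time: 15.0
position: [0.4274, -0.4086, 0.2794]
tool_rot: [-2.587, -0.949, -0.944]
ft_force: [0.9, -0.3, -1.0]
finger_gap: 0.778
grasp_force: 45.1
```

```bash
python3 - <<'E'
from h import *
st()
rel(((480,-320,235),54,tilt(47,50)),((505,-240,235),54,tilt(55,50)),((530,-160,235),54,tilt(65,50)),((550,-60,235),54,tilt(75,50)),((565,30,235),54,tilt(85,50)),((575,120,230),54,tilt(90,50)),((578,205,215),54,tilt(90,50)))
E
```

```text
t 15.0 tcp [ 427.4 -408.6  279.4] gp [ 454.1 -386.4  238. ] x [0.583 0.497 0.642] z [ 0.495  0.41  -0.766] F [ 0.9 -0.3 -1. ] gap 0.778 gf 45.1 q [ 1.63  0.52 -0.83  1.55 -0.34  1.24  0.11]
d [ 46.4 -29.7  42.5] w [ 0.082  0.001 -0.087]
d [101.4 -70.   88.3] w [ 0.172  0.002 -0.194]
d [ 157.4 -109.3  134.8] w [ 0.284  0.002 -0.328]
d [ 221.  -167.7  187.6] w [ 0.396  0.003 -0.462]
d [ 277.5 -222.2  234.4] w [ 0.508  0.003 -0.596]
d [ 326.6 -282.5  281.5] w [ 0.564  0.004 -0.663]
d [ 361.  -345.7  329.4] w [ 0.564  0.004 -0.663]
```

Emit:
apply_moves --steps '[{"dx": 46,"dy": -30,"dz": 42,"wx": 0.082,"wy": 0,"wz": -0.087,"fingers": 1},{"dx": 46,"dy": -30,"dz": 42,"wx": 0.082,"wy": 0,"wz": -0.087,"fingers": 1},{"dx": 101,"dy": -70,"dz": 88,"wx": 0.172,"wy": 0,"wz": -0.194,"fingers": 1},{"dx": 101,"dy": -70,"dz": 88,"wx": 0.172,"wy": 0,"wz": -0.194,"fingers": 1},{"dx": 157,"dy": -109,"dz": 135,"wx": 0.284,"wy": 0,"wz": -0.328,"fingers": 1},{"dx": 157,"dy": -109,"dz": 135,"wx": 0.284,"wy": 0,"wz": -0.328,"fingers": 1},{"dx": 221,"dy": -168,"dz": 188,"wx": 0.396,"wy": 0,"wz": -0.462,"fingers": 1},{"dx": 221,"dy": -168,"dz": 188,"wx": 0.396,"wy": 0,"wz": -0.462,"fingers": 1},{"dx": 277,"dy": -222,"dz": 234,"wx": 0.508,"wy": 0,"wz": -0.596,"fingers": 1},{"dx": 277,"dy": -222,"dz": 234,"wx": 0.508,"wy": 0,"wz": -0.596,"fingers": 1},{"dx": 327,"dy": -282,"dz": 281,"wx": 0.564,"wy": 0,"wz": -0.663,"fingers": 1},{"dx": 327,"dy": -282,"dz": 281,"wx": 0.564,"wy": 0,"wz": -0.663,"fingers": 1},{"dx": 361,"dy": -346,"dz": 329,"wx": 0.564,"wy": 0,"wz": -0.663,"fingers": 1},{"dx": 361,"dy": -346,"dz": 329,"wx": 0.564,"wy": 0,"wz": -0.663,"fingers": 1},{"dx": 361,"dy": -346,"dz": 329,"wx": 0.564,"wy": 0,"wz": -0.663,"fingers": 1}]'

```text
time: 16.88
position: [0.5752, 0.1729, 0.255]
tool_rot: [-1.813, -1.814, -0.657]
ft_force: [0.5, -0.0, -1.9]
finger_gap: 0.782
grasp_force: 45.6
```

```bash
python3 - <<'E'
from h import *
st()
W=cloud(load('top0.npz'))
p=W[box(W,.54,.64,.2,.34,.100,.118)]; p=p[(abs(p[:,0]-.605)>.03)]; print('guard front y',np.percentile(p[:,1],[1,5,50]))
c=read_camera('side'); save('pics/s5.png',c['img'][40:340,100:500])
g=lambda x,y,z,*a:((x,y,z),54,tilt(*a))
rel(g(575,205,200,90,48,30),g(572,205,190,90,43,60),g(570,205,180,90,37,80),g(570,205,172,90,33,100),g(572,205,172,90,29,120),g(575,205,172,90,24,140),g(578,205,172,90,19,160),g(580,205,172,90,15,180))
E
```

```text
t 16.88 tcp [575.2 172.9 255. ] gp [575.  207.7 213.7] x [0.001 0.764 0.645] z [-0.006  0.645 -0.764] F [ 0.5 -0.  -1.9] gap 0.782 gf 45.6 q [ 0.73  0.6  -1.06  1.63 -0.2   1.05 -0.12]
guard front y [0.28678158 0.2895751  0.31322978]
d [-11.   -1.1  10. ] w [0.005 0.033 0.52 ]
d [-22.2  -4.1  18.1] w [0.06  0.111 1.042]
d [-34.2  -6.   26.7] w [0.154 0.189 1.386]
d [-43.   -6.   33.8] w [0.255 0.218 1.727]
d [-46.6  -3.9  35. ] w [0.379 0.223 2.063]
d [-50.9  -0.9  36.8] w [0.548 0.203 2.387]
d [-55.    2.1  39.1] w [0.744 0.135 2.697]
d [-58.2   4.1  41.1] w [0.94  0.004 2.993]
```

View pics/s5.png

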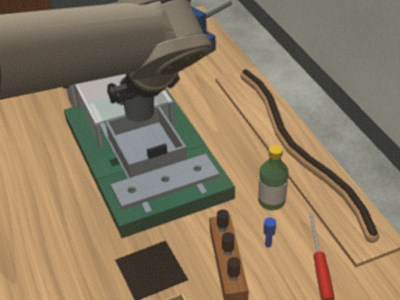

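The picture shows the empty tray with the cup held upright above it, at crop (140,100). Starting the pour.

Emit:
apply_moves --steps '[{"dx": -6,"dy": 0,"dz": 5,"wx": 0,"wy": 0.015,"wz": 0.26,"fingers": 1},{"dx": -11,"dy": -1,"dz": 10,"wx": 0.005,"wy": 0.033,"wz": 0.4,"fingers": 1},{"dx": -11,"dy": -1,"dz": 10,"wx": 0.005,"wy": 0.033,"wz": 0.52,"fingers": 1},{"dx": -22,"dy": -4,"dz": 18,"wx": 0.03,"wy": 0.07,"wz": 0.65,"fingers": 1},{"dx": -22,"dy": -4,"dz": 18,"wx": 0.04,"wy": 0.08,"wz": 0.78,"fingers": 1},{"dx": -22,"dy": -4,"dz": 18,"wx": 0.05,"wy": 0.1,"wz": 0.91,"fingers": 1},{"dx": -22,"dy": -4,"dz": 18,"wx": 0.06,"wy": 0.111,"wz": 1.042,"fingers": 1},{"dx": -28,"dy": -5,"dz": 22,"wx": 0.09,"wy": 0.14,"wz": 1.15,"fingers": 1},{"dx": -34,"dy": -6,"dz": 27,"wx": 0.12,"wy": 0.16,"wz": 1.25,"fingers": 1},{"dx": -34,"dy": -6,"dz": 27,"wx": 0.154,"wy": 0.189,"wz": 1.386,"fingers": 1},{"dx": -38,"dy": -6,"dz": 30,"wx": 0.19,"wy": 0.2,"wz": 1.5,"fingers": 1},{"dx": -43,"dy": -6,"dz": 34,"wx": 0.22,"wy": 0.21,"wz": 1.61,"fingers": 1},{"dx": -43,"dy": -6,"dz": 34,"wx": 0.255,"wy": 0.218,"wz": 1.727,"fingers": 1},{"dx": -43,"dy": -6,"dz": 34,"wx": 0.255,"wy": 0.218,"wz": 1.727,"fingers": 1},{"dx": -43,"dy": -6,"dz": 34,"wx": 0.255,"wy": 0.218,"wz": 1.727,"fingers": 1}]'

```text
time: 18.8
position: [0.571, 0.1586, 0.2017]
tool_rot: [-2.14, 0.186, 0.098]
ft_force: [0.1, 0.4, -1.3]
finger_gap: 0.781
grasp_force: 45.7
```

```bash
python3 - <<'E'
from h import *
st()
g=lambda x,y,z,*a:((x,y,z),54,tilt(*a))
rel(g(572,205,172,90,29,120),g(575,205,172,90,24,140),g(578,205,172,90,19,160),g(580,205,172,90,15,180))
E
```

```text
t 18.8 tcp [571.  158.6 201.7] gp [571.1 203.9 172.3] x [ 0.985 -0.095 -0.142] z [ 0.002  0.839 -0.545] F [ 0.1  0.4 -1.3] gap 0.781 gf 45.7 q [ 0.66  0.64 -0.76  1.73 -0.68  1.04 -1.35]
d [1.6 3.1 1.2] w [ 0.065 -0.026  0.352]
d [5.3 7.2 1.8] w [ 0.138 -0.082  0.7  ]
d [ 9.1 11.3  2.7] w [ 0.195 -0.166  1.045]
d [11.7 14.5  3.8] w [ 0.218 -0.262  1.387]
```

Emit:
apply_moves --steps '[{"dx": 1,"dy": 2,"dz": 1,"wx": 0.03,"wy": -0.013,"wz": 0.12,"fingers": 1},{"dx": 2,"dy": 3,"dz": 1,"wx": 0.045,"wy": -0.02,"wz": 0.24,"fingers": 1},{"dx": 2,"dy": 3,"dz": 1,"wx": 0.065,"wy": -0.026,"wz": 0.352,"fingers": 1},{"dx": 3,"dy": 5,"dz": 2,"wx": 0.09,"wy": -0.045,"wz": 0.47,"fingers": 1},{"dx": 4,"dy": 6,"dz": 2,"wx": 0.11,"wy": -0.06,"wz": 0.58,"fingers": 1},{"dx": 5,"dy": 7,"dz": 2,"wx": 0.138,"wy": -0.082,"wz": 0.7,"fingers": 1},{"dx": 5,"dy": 7,"dz": 2,"wx": 0.138,"wy": -0.082,"wz": 0.7,"fingers": 1},{"dx": 9,"dy": 11,"dz": 3,"wx": 0.17,"wy": -0.12,"wz": 0.87,"fingers": 1},{"dx": 9,"dy": 11,"dz": 3,"wx": 0.195,"wy": -0.166,"wz": 1.045,"fingers": 1},{"dx": 12,"dy": 14,"dz": 4,"wx": 0.205,"wy": -0.21,"wz": 1.2,"fingers": 1},{"dx": 12,"dy": 14,"dz": 4,"wx": 0.218,"wy": -0.262,"wz": 1.387,"fingers": 1},{"dx": 12,"dy": 14,"dz": 4,"wx": 0.218,"wy": -0.262,"wz": 1.387,"fingers": 1},{"dx": 12,"dy": 14,"dz": 4,"wx": 0.218,"wy": -0.262,"wz": 1.387,"fingers": 1},{"dx": 12,"dy": 14,"dz": 4,"wx": 0.218,"wy": -0.262,"wz": 1.387,"fingers": 1}]'

```text
time: 20.55
position: [0.58, 0.1545, 0.1867]
tool_rot: [-1.401, 1.397, 1.073]
ft_force: [0.3, -0.1, -1.1]
finger_gap: 0.788
grasp_force: 46.0
```

```bash
python3 - <<'E'
from h import *
st()
c=read_camera('side');t=read_camera('top'); save('pics/s6.png',np.vstack([cv2.resize(c['img'][100:270,150:350],(680,578))[:300+278]]))
g=lambda x,y,z,*a:((x,y,z),54,tilt(*a))
rel(g(580,205,172,90,3,180),g(580,205,172,90,25,180),g(575,205,200,90,30,120),g(575,205,200,90,40,60),g(575,205,200,90,50,0))
E
```

```text
t 20.55 tcp [580.  154.5 186.7] gp [580.  206.7 172.7] x [ 0.002 -0.259 -0.966] z [-0.001  0.966 -0.259] F [ 0.3 -0.1 -1.1] gap 0.788 gf 46.0 q [ 0.59  0.77 -0.57  1.71 -0.99  1.22 -2.43]
d [12.3 -0.  -0.3] w [ 0.001 -0.209  0.   ]
d [-8.4 -0.  -0.6] w [0.001 0.175 0.   ]
d [-40.    5.   -6.8] w [-0.137  0.238 -1.041]
d [-48.8   5.   -3.6] w [-0.456  0.264 -2.055]
d [-57.    5.    1.1] w [-9.450e-01  1.000e-03 -2.995e+00]
```

View pics/s6.png

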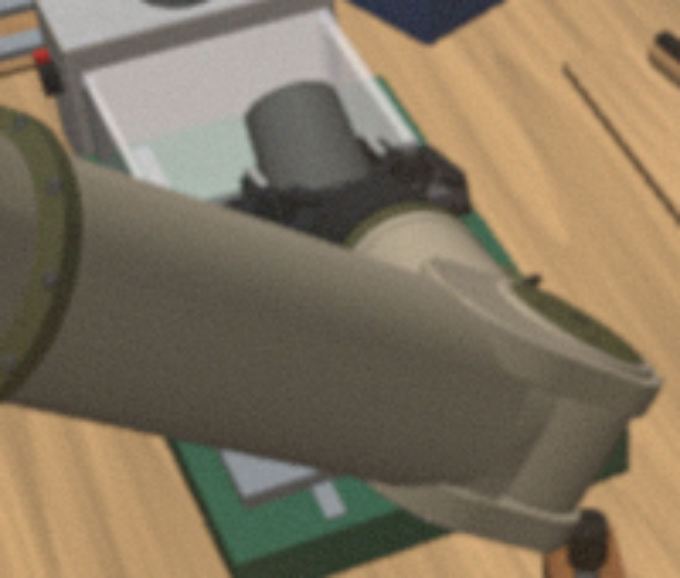

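The picture shows the cup inverted over the tray with its foot up at (305,130). The weight reading has dropped to about that of the empty cup. I'll tip a little more, then turn back.

Emit:
apply_moves --steps '[{"dx": 10,"dy": 0,"dz": 0,"wx": 0,"wy": -0.16,"wz": 0,"fingers": 1},{"dx": 10,"dy": 0,"dz": 0,"wx": 0,"wy": -0.16,"wz": 0,"fingers": 1},{"dx": 10,"dy": 0,"dz": 0,"wx": 0,"wy": -0.16,"wz": 0,"fingers": 1},{"dx": -8,"dy": 0,"dz": -1,"wx": 0,"wy": 0.175,"wz": 0,"fingers": 1},{"dx": -8,"dy": 0,"dz": -1,"wx": 0,"wy": 0.175,"wz": 0,"fingers": 1},{"dx": -40,"dy": 5,"dz": -7,"wx": -0.06,"wy": 0.2,"wz": -0.35,"fingers": 1},{"dx": -40,"dy": 5,"dz": -7,"wx": -0.1,"wy": 0.22,"wz": -0.7,"fingers": 1},{"dx": -40,"dy": 5,"dz": -7,"wx": -0.137,"wy": 0.238,"wz": -1.041,"fingers": 1},{"dx": -40,"dy": 5,"dz": -7,"wx": -0.137,"wy": 0.238,"wz": -1.041,"fingers": 1},{"dx": -40,"dy": 5,"dz": -7,"wx": -0.137,"wy": 0.238,"wz": -1.041,"fingers": 1},{"dx": -40,"dy": 5,"dz": -7,"wx": -0.137,"wy": 0.238,"wz": -1.041,"fingers": 1},{"dx": -40,"dy": 5,"dz": -7,"wx": -0.137,"wy": 0.238,"wz": -1.041,"fingers": 1}]'

```text
time: 22.15
position: [0.5749, 0.1587, 0.2287]
tool_rot: [-2.041, 0.546, 0.314]
ft_force: [-0.3, 0.4, -0.1]
finger_gap: 0.779
grasp_force: 46.0
```

```bash
python3 - <<'E'
from h import *
st()
g=lambda x,y,z,*a:((x,y,z),54,tilt(*a))
rel(g(575,190,215,90,35,90),g(575,170,225,90,43,45),g(575,140,230,90,50,0),g(540,20,230,80,50,0),g(489,-62,230,60,50,0))
from ik import *
q=observe()['joint_pos']
for gp,a in (((575,190,215),(90,35,90)),((575,140,230),(90,50,0)),((540,20,230),(80,50,0)),((489,-62,230),(60,50,0)),((489,-62,52),(60,50,0)),((489,-62,52),(80,50,0))):
    e,q=ik(gp,tilt(*a),q0=q,n=1); print(a,round(e,3),np.round(q,2))
E
```

```text
t 22.15 tcp [574.9 158.7 228.7] gp [575.  205.4 201.6] x [ 0.867 -0.251 -0.431] z [ 0.     0.865 -0.502] F [-0.3  0.4 -0.1] gap 0.779 gf 46.0 q [ 0.63  0.6  -0.7   1.71 -0.76  1.12 -1.67]
d [ -4.1  -7.3 -19.9] w [-0.083  0.022 -0.522]
d [ -7.2 -12.6 -41. ] w [-0.239 -0.032 -1.302]
d [ -5.   -8.7 -67.6] w [-0.362 -0.21  -2.069]
d [ -10.6   63.7 -171. ] w [-0.433 -0.067 -1.953]
d [ -45.1  128.7 -238.3] w [-0.559  0.202 -1.702]
(90, 35, 90) 0.0 [ 0.54  0.51 -0.6   1.69 -0.74  1.18 -1.22]
(90, 50, 0) 0.0 [ 0.77  0.53 -0.97  1.61 -0.29  1.17 -0.  ]
(80, 50, 0) 0.0 [ 0.86  0.34 -0.68  1.73 -0.52  1.24  0.23]
(60, 50, 0) 0.0 [ 0.41  0.11  0.13  1.95 -0.76  1.24  0.34]
(60, 50, 0) 0.0 [ 0.75  0.41 -0.26  2.07 -0.81  0.88  0.6 ]
(80, 50, 0) 0.0 [ 0.89  0.56 -0.51  1.88 -0.47  1.03  0.56]
```

Emit:
apply_moves --steps '[{"dx": -4,"dy": -7,"dz": -20,"wx": -0.04,"wy": 0.01,"wz": -0.26,"fingers": 1},{"dx": -4,"dy": -7,"dz": -20,"wx": -0.083,"wy": 0.022,"wz": -0.522,"fingers": 1},{"dx": -4,"dy": -7,"dz": -20,"wx": -0.083,"wy": 0.022,"wz": -0.522,"fingers": 1},{"dx": -7,"dy": -13,"dz": -41,"wx": -0.16,"wy": 0,"wz": -0.91,"fingers": 1},{"dx": -7,"dy": -13,"dz": -41,"wx": -0.239,"wy": -0.032,"wz": -1.302,"fingers": 1},{"dx": -7,"dy": -13,"dz": -41,"wx": -0.239,"wy": -0.032,"wz": -1.302,"fingers": 1},{"dx": -7,"dy": -13,"dz": -41,"wx": -0.239,"wy": -0.032,"wz": -1.302,"fingers": 1},{"dx": -5,"dy": -9,"dz": -68,"wx": -0.3,"wy": -0.12,"wz": -1.69,"fingers": 1},{"dx": -5,"dy": -9,"dz": -68,"wx": -0.362,"wy": -0.21,"wz": -2.069,"fingers": 1},{"dx": -5,"dy": -9,"dz": -68,"wx": -0.362,"wy": -0.21,"wz": -2.069,"fingers": 1},{"dx": -5,"dy": -9,"dz": -68,"wx": -0.362,"wy": -0.21,"wz": -2.069,"fingers": 1},{"dx": -5,"dy": -9,"dz": -68,"wx": -0.362,"wy": -0.21,"wz": -2.069,"fingers": 1}]'

```text
time: 23.65
position: [0.575, 0.105, 0.2706]
tool_rot: [-1.815, -1.818, -0.66]
ft_force: [-0.0, -0.2, 0.1]
finger_gap: 0.781
grasp_force: 46.0
```

```bash
python3 - <<'E'
from h import *
st()
g=lambda x,y,z,*a:((x,y,z),54,tilt(*a))
rel(g(560,60,220,86,50),g(520,0,210,82,50),g(489,-62,180,80,50),g(489,-62,110,80,50),g(489,-62,52,80,50))
E
```

```text
t 23.65 tcp [575.  105.  270.6] gp [575.  139.7 229.2] x [-0.001  0.766  0.643] z [-0.001  0.643 -0.766] F [-0.  -0.2  0.1] gap 0.781 gf 46.0 q [ 0.83  0.57 -1.03  1.6  -0.23  1.15 -0.02]
d [-66.9 -17.6 -44. ] w [-0.046  0.     0.054]
d [-119.1  -60.1  -74.7] w [-0.091  0.     0.108]
d [-185.7  -92.4  -91.4] w [-0.114  0.     0.135]
d [-230.7  -92.3  -37.8] w [-0.114  0.     0.135]
d [-267.9  -92.3    6.7] w [-0.114  0.     0.135]
```

Emit:
apply_moves --steps '[{"dx": -67,"dy": -18,"dz": -44,"wx": -0.046,"wy": 0,"wz": 0.054,"fingers": 1},{"dx": -67,"dy": -18,"dz": -44,"wx": -0.046,"wy": 0,"wz": 0.054,"fingers": 1},{"dx": -119,"dy": -60,"dz": -75,"wx": -0.091,"wy": 0,"wz": 0.108,"fingers": 1},{"dx": -119,"dy": -60,"dz": -75,"wx": -0.091,"wy": 0,"wz": 0.108,"fingers": 1},{"dx": -186,"dy": -92,"dz": -91,"wx": -0.114,"wy": 0,"wz": 0.135,"fingers": 1},{"dx": -186,"dy": -92,"dz": -91,"wx": -0.114,"wy": 0,"wz": 0.135,"fingers": 1},{"dx": -231,"dy": -92,"dz": -38,"wx": -0.114,"wy": 0,"wz": 0.135,"fingers": 1},{"dx": -231,"dy": -92,"dz": -38,"wx": -0.114,"wy": 0,"wz": 0.135,"fingers": 1},{"dx": -251,"dy": -92,"dz": -14,"wx": -0.114,"wy": 0,"wz": 0.135,"fingers": 1},{"dx": -260,"dy": -92,"dz": -2,"wx": -0.114,"wy": 0,"wz": 0.135,"fingers": 1},{"dx": -260,"dy": -92,"dz": -2,"wx": -0.114,"wy": 0,"wz": 0.135,"fingers": 1}]'

```text
time: 25.02
position: [0.483, -0.095, 0.1044]
tool_rot: [-1.99, -1.665, -0.724]
ft_force: [-0.1, -0.0, -0.9]
finger_gap: 0.779
grasp_force: 46.0
```

```bash
python3 - <<'E'
from h import *
st()
g=lambda x,y,z,*a:((x,y,z),54,tilt(*a))
rel(g(489,-62,52,80,50),g(489,-62,51,80,50),g(489,-62,150,80,50),g(489,-62,200,80,50))
E
```

```text
t 25.02 tcp [483.  -95.  104.4] gp [488.9 -60.7  63.1] x [0.136 0.752 0.645] z [ 0.11   0.636 -0.764] F [-0.1 -0.  -0.9] gap 0.779 gf 46.0 q [ 1.2   0.68 -0.91  1.87 -0.2   0.98  0.32]
d [-8.   0.2  7.7] w [-0.002 -0.003 -0.003]
d [-8.6  0.3  8.4] w [-0.002 -0.003 -0.003]
d [ 55.2  -0.1 -67.2] w [-0.002 -0.003 -0.003]
d [  87.5   -0.3 -105.4] w [-0.002 -0.003 -0.003]
```

Emit:
apply_moves --steps '[{"dx": -4,"dy": 0,"dz": 4,"wx": 0,"wy": 0,"wz": 0,"fingers": 1},{"dx": -8,"dy": 0,"dz": 8,"wx": 0,"wy": 0,"wz": 0,"fingers": 1},{"dx": -8,"dy": 0,"dz": 8,"wx": 0,"wy": 0,"wz": 0,"fingers": 1},{"dx": -8,"dy": 0,"dz": 8,"wx": 0,"wy": 0,"wz": 0,"fingers": -1},{"dx": -8,"dy": 0,"dz": 8,"wx": 0,"wy": 0,"wz": 0,"fingers": -1},{"dx": -8,"dy": 0,"dz": 8,"wx": 0,"wy": 0,"wz": 0,"fingers": -1},{"dx": -8,"dy": 0,"dz": 8,"wx": 0,"wy": 0,"wz": 0,"fingers": -1},{"dx": 10,"dy": 0,"dz": -14,"wx": 0,"wy": 0,"wz": 0,"fingers": -1},{"dx": 55,"dy": 0,"dz": -67,"wx": 0,"wy": 0,"wz": 0,"fingers": -1},{"dx": 87,"dy": 0,"dz": -105,"wx": 0,"wy": 0,"wz": 0,"fingers": -1},{"dx": 110,"dy": 0,"dz": -135,"wx": 0,"wy": 0,"wz": 0,"fingers": -1},{"dx": 110,"dy": 0,"dz": -135,"wx": 0,"wy": 0,"wz": 0,"fingers": -1},{"dx": 110,"dy": 0,"dz": -135,"wx": 0,"wy": 0,"wz": 0,"fingers": -1}]'

```text
time: 26.65
position: [0.4823, -0.0988, 0.2771]
tool_rot: [-1.992, -1.665, -0.723]
ft_force: [-0.1, -0.2, 0.6]
finger_gap: 1.0
grasp_force: 0.0
```

```bash
python3 - <<'E'
from h import *
st()
c=read_camera('side');t=read_camera('top')
a=cv2.resize(c['img'][120:350,160:360],(400,460)); b=cv2.resize(t['img'][190:320,90:350],(400,200))
o=np.zeros((460,800,3),np.uint8); o[:,:400]=a; o[:200,400:]=b; save('pics/s7.png',o)
E
```

```text
t 26.65 tcp [482.3 -98.8 277.1] gp [488.3 -64.5 235.8] x [0.137 0.753 0.644] z [ 0.111  0.634 -0.765] F [-0.1 -0.2  0.6] gap 1.0 gf 0.0 q [ 1.32  0.44 -1.04  1.73 -0.33  1.3   0.24]
```

View pics/s7.png

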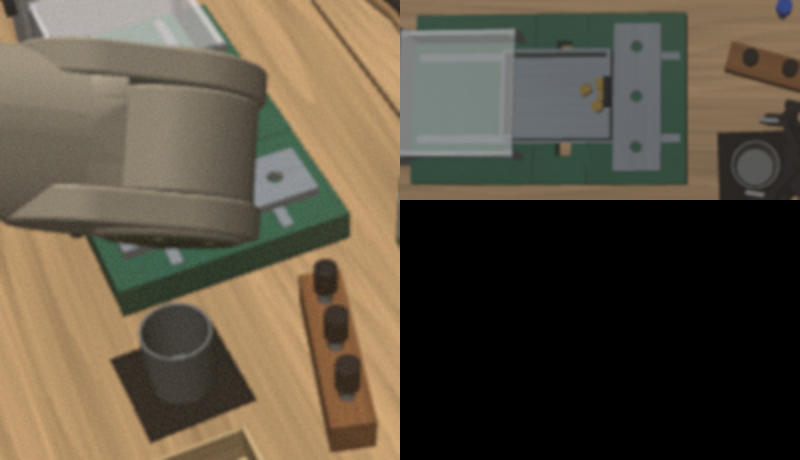

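The picture shows 4 studs in the tray by the handle, around (590,92), and the cup upright and empty on the mat at (178,350). Next I push the tray home with the fingers closed.

```bash
python3 - <<'E'
from h import *
rel(((540,20,260),0,tilt(88,75)),((588,108,230),0,down(91)),((588,108,155),0,down(91)))
from ik import *
q=observe()['joint_pos']
for g in ((588,108,230),(588,108,155),(585,280,155)):
    e,q=ik(g,down(91),q0=q,n=1,off=0); print(round(e,3),np.round(q,2))
W=cloud(load('top0.npz'));p=W[box(W,.5,.69,.26,.36,.100,.118)]; print('guard',[ (x,round(float(np.nanmin(p[abs(p[:,0]-x)<.01][:,1])),3)) for x in(.52,.54,.56,.64,.66,.67) if (abs(p[:,0]-x)<.01).any()])
E
```

```text
d [86.4 36.2 94.5] w [ 0.062 -0.439 -0.129]
d [139.8  68.1 178.6] w [ 0.063 -0.699 -0.188]
d [ 91.5  68.5 235.9] w [ 0.063 -0.699 -0.188]
0.0 [ 0.17  0.42 -0.54  1.54  0.22  1.24 -0.38]
0.0 [ 0.15  0.49 -0.51  1.62  0.26  1.1  -0.41]
0.0 [-0.1   0.61 -0.58  1.46  0.35  1.17 -0.71]
guard [(0.52, 0.286), (0.54, 0.286), (0.56, 0.286), (0.64, 0.288), (0.66, 0.289), (0.67, 0.289)]
```

Emit:
apply_moves --steps '[{"dx": 45,"dy": 18,"dz": 45,"wx": 0.03,"wy": -0.22,"wz": -0.06,"fingers": 1},{"dx": 86,"dy": 36,"dz": 94,"wx": 0.062,"wy": -0.439,"wz": -0.129,"fingers": 1},{"dx": 86,"dy": 36,"dz": 94,"wx": 0.062,"wy": -0.439,"wz": -0.129,"fingers": 1},{"dx": 140,"dy": 68,"dz": 178,"wx": 0.063,"wy": -0.699,"wz": -0.188,"fingers": 1},{"dx": 140,"dy": 68,"dz": 178,"wx": 0.063,"wy": -0.699,"wz": -0.188,"fingers": 1},{"dx": 140,"dy": 68,"dz": 178,"wx": 0.063,"wy": -0.699,"wz": -0.188,"fingers": 1},{"dx": 116,"dy": 68,"dz": 207,"wx": 0.063,"wy": -0.699,"wz": -0.188,"fingers": 1},{"dx": 92,"dy": 68,"dz": 235,"wx": 0.063,"wy": -0.699,"wz": -0.188,"fingers": 1},{"dx": 92,"dy": 68,"dz": 235,"wx": 0.063,"wy": -0.699,"wz": -0.188,"fingers": 1},{"dx": 92,"dy": 68,"dz": 235,"wx": 0.063,"wy": -0.699,"wz": -0.188,"fingers": 1}]'

```text
time: 28.0
position: [0.5886, 0.1078, 0.1579]
tool_rot: [2.201, 2.239, 0.002]
ft_force: [-0.5, -0.0, 0.1]
finger_gap: -0.004
grasp_force: 0.0
```

```bash
python3 - <<'E'
from h import *
st()
rel(((588,130,155),0,down(91)),((585,230,155),0,down(91)))
E
```

```text
t 28.0 tcp [588.6 107.8 157.9] gp [588.7 107.8 103.9] x [-0.017  1.    -0.   ] z [ 0.002 -0.    -1.   ] F [-0.5 -0.   0.1] gap -0.004 gf 0.0 q [ 0.37  0.58 -0.82  1.61  0.45  1.16 -0.54]
d [22.2 -0.2  2.9] w [ 0.002  0.    -0.   ]
d [122.3  -1.5   2.9] w [ 0.002  0.    -0.   ]
```

Emit:
apply_moves --steps '[{"dx": 12,"dy": 0,"dz": 3,"wx": 0,"wy": 0,"wz": 0,"fingers": 1},{"dx": 22,"dy": 0,"dz": 3,"wx": 0,"wy": 0,"wz": 0,"fingers": 1},{"dx": 30,"dy": 0,"dz": 3,"wx": 0,"wy": 0,"wz": 0,"fingers": 1},{"dx": 40,"dy": 0,"dz": 3,"wx": 0,"wy": 0,"wz": 0,"fingers": 1},{"dx": 50,"dy": 0,"dz": 3,"wx": 0,"wy": 0,"wz": 0,"fingers": 1},{"dx": 60,"dy": 0,"dz": 3,"wx": 0,"wy": 0,"wz": 0,"fingers": 1},{"dx": 70,"dy": 0,"dz": 3,"wx": 0,"wy": 0,"wz": 0,"fingers": 1},{"dx": 80,"dy": 0,"dz": 3,"wx": 0,"wy": 0,"wz": 0,"fingers": 1},{"dx": 90,"dy": 0,"dz": 3,"wx": 0,"wy": 0,"wz": 0,"fingers": 1},{"dx": 100,"dy": 0,"dz": 3,"wx": 0,"wy": 0,"wz": 0,"fingers": 1},{"dx": 110,"dy": 0,"dz": 3,"wx": 0,"wy": 0,"wz": 0,"fingers": 1},{"dx": 116,"dy": 0,"dz": 3,"wx": 0,"wy": 0,"wz": 0,"fingers": 1},{"dx": 116,"dy": 0,"dz": 3,"wx": 0,"wy": 0,"wz": 0,"fingers": 1}]'

```text
time: 29.62
position: [0.586, 0.225, 0.154]
tool_rot: [2.2, 2.241, 0.003]
ft_force: [-0.3, 0.6, -0.3]
finger_gap: 0.001
grasp_force: 0.0
```

Emit:
apply_moves --steps '[{"dx": 4,"dy": 0,"dz": 0,"wx": 0,"wy": 0,"wz": 0,"fingers": 1},{"dx": 8,"dy": 0,"dz": 0,"wx": 0,"wy": 0,"wz": 0,"fingers": 1},{"dx": 12,"dy": 0,"dz": 0,"wx": 0,"wy": 0,"wz": 0,"fingers": 1}]'

```text
time: 30.0
position: [0.5861, 0.2355, 0.1539]
tool_rot: [2.201, 2.238, 0.0]
ft_force: [-0.6, -3.0, 1.1]
finger_gap: 0.001
grasp_force: 1.6
```

```bash
python3 - <<'E'
from h import *
st()
for n in('top','side'):
    c=read_camera(n);np.savez(n+'2.npz',**c);W=cloud(c)
    p=W[box(W,.46,.70,.10,.30,.050,.0555)&(np.abs(W[...,0]-.586)>.03)]; 
    if len(p): print(n,'flange y pct',np.percentile(p[:,1],[2,10,50,90,98]),rect(p),len(p))
E
```

```text
t 30.0 tcp [586.1 235.5 153.9] gp [586.2 235.4  99.9] x [-0.017  1.    -0.001] z [ 0.002 -0.001 -1.   ] F [-0.6 -3.   1.1] gap 0.001 gf 1.6 q [ 0.12  0.65 -0.81  1.51  0.49  1.2  -0.75]
top flange y pct [0.18038944 0.18495007 0.20792809 0.23924452 0.24715277] (array([655.7, 175.4]), array([ 78.1, 149.2]), 0.9) 568
side flange y pct [0.17602615 0.1825391  0.21311018 0.24460715 0.2546891 ] (array([585.2, 236.3]), array([218.9, 124.1]), 1.0) 1366
```

Emit:
apply_moves --steps '[{"dx": 3,"dy": 0,"dz": 0,"wx": 0,"wy": 0,"wz": 0,"fingers": 1},{"dx": 6,"dy": 0,"dz": 0,"wx": 0,"wy": 0,"wz": 0,"fingers": 1},{"dx": 9,"dy": 0,"dz": 0,"wx": 0,"wy": 0,"wz": 0,"fingers": 1},{"dx": 12,"dy": 0,"dz": 0,"wx": 0,"wy": 0,"wz": 0,"fingers": 1},{"dx": 14,"dy": 0,"dz": 0,"wx": 0,"wy": 0,"wz": 0,"fingers": 1}]'

```text
time: 30.72
position: [0.5858, 0.2488, 0.1539]
tool_rot: [2.201, 2.238, -0.002]
ft_force: [-5.2, -11.2, 5.6]
finger_gap: 0.001
grasp_force: 5.2
```

Emit:
apply_moves --steps '[{"dx": 1,"dy": 0,"dz": 0,"wx": 0,"wy": 0,"wz": 0,"fingers": 1},{"dx": 2,"dy": 0,"dz": 0,"wx": 0,"wy": 0,"wz": 0,"fingers": 1},{"dx": 2,"dy": 0,"dz": 0,"wx": 0,"wy": 0,"wz": 0,"fingers": 1}]'

```text
time: 31.1
position: [0.5858, 0.249, 0.1539]
tool_rot: [2.201, 2.235, -0.006]
ft_force: [-6.0, -12.4, 6.6]
finger_gap: -0.006
grasp_force: 6.2
```

```bash
python3 - <<'E'
from h import *
st()
E
```

```text
t 31.1 tcp [585.8 249.  153.9] gp [585.8 248.7  99.9] x [-0.015  1.    -0.006] z [ 0.001 -0.006 -1.   ] F [ -6.  -12.4   6.6] gap -0.006 gf 6.2 q [ 0.09  0.66 -0.81  1.49  0.5   1.21 -0.77]
```

Emit:
apply_moves --steps '[{"dx": 4,"dy": 0,"dz": 0,"wx": 0,"wy": 0,"wz": 0,"fingers": 1},{"dx": 4,"dy": 0,"dz": 0,"wx": 0,"wy": 0,"wz": 0,"fingers": 1},{"dx": 4,"dy": 0,"dz": 0,"wx": 0,"wy": 0,"wz": 0,"fingers": 1}]'

```text
time: 31.48
position: [0.5859, 0.2494, 0.1539]
tool_rot: [2.202, 2.23, -0.014]
ft_force: [-12.1, -25.3, 15.5]
finger_gap: 0.003
grasp_force: 12.3
```

```bash
python3 - <<'E'
from h import *
st()
rel(((588,120,160),0,down(91)),((560,0,260),0,down(91)),((630,-230,260),0,down(91)))
E
```

```text
t 31.48 tcp [585.9 249.4 153.9] gp [585.9 248.8  99.9] x [-0.012  1.    -0.012] z [-0.001 -0.012 -1.   ] F [-12.1 -25.3  15.5] gap 0.003 gf 12.3 q [ 0.09  0.66 -0.8   1.49  0.5   1.21 -0.78]
d [-129.5    0.5   -4.6] w [-0.001  0.012 -0.005]
d [-250.3  -29.1 -103.1] w [-0.001  0.012 -0.005]
d [-481.1   38.1 -100.5] w [-0.001  0.012 -0.005]
```

Emit:
apply_moves --steps '[{"dx": -40,"dy": 0,"dz": -2,"wx": 0,"wy": 0.012,"wz": -0.005,"fingers": 1},{"dx": -90,"dy": 0,"dz": -4,"wx": 0,"wy": 0.012,"wz": -0.005,"fingers": 1},{"dx": -130,"dy": 0,"dz": -40,"wx": 0,"wy": 0.012,"wz": -0.005,"fingers": 1},{"dx": -180,"dy": 0,"dz": -80,"wx": 0,"wy": 0.012,"wz": -0.005,"fingers": -1},{"dx": -230,"dy": 0,"dz": -120,"wx": 0,"wy": 0.012,"wz": -0.005,"fingers": -1},{"dx": -290,"dy": 20,"dz": -120,"wx": 0,"wy": 0.012,"wz": -0.005,"fingers": -1},{"dx": -350,"dy": 35,"dz": -120,"wx": 0,"wy": 0.012,"wz": 0.09,"fingers": -1},{"dx": -410,"dy": 35,"dz": -120,"wx": 0,"wy": 0.012,"wz": 0.18,"fingers": -1},{"dx": -460,"dy": 35,"dz": -120,"wx": 0,"wy": 0.012,"wz": 0.26,"fingers": -1},{"dx": -500,"dy": 35,"dz": -120,"wx": 0,"wy": 0.012,"wz": 0.26,"fingers": -1},{"dx": -500,"dy": 35,"dz": -120,"wx": 0,"wy": 0.012,"wz": 0.26,"fingers": -1},{"dx": -500,"dy": 35,"dz": -120,"wx": 0,"wy": 0.012,"wz": 0.26,"fingers": -1}]'

```text
time: 32.98
position: [0.6298, -0.2421, 0.2747]
tool_rot: [-2.467, -1.934, -0.018]
ft_force: [-0.2, -0.0, 0.8]
finger_gap: 1.002
grasp_force: 0.0
```

```bash
python3 - <<'E'
from h import *
st()
o=[]
for n in('top','side'):
    c=read_camera(n);np.savez(n+'3.npz',**c);W=cloud(c); C=-c['R'].T@c['t']
    D=W-C; Q=C+D*((.053-C[2])/D[...,2])[...,None]
    for x,y in((.512,.2285),(.587,.2305),(.6615,.232)):
        m=(abs(Q[...,0]-x)<.014)&(abs(Q[...,1]-y)<.014)&(W[...,2]<.0465); print(n,'eye',np.round(Q[m].mean(0)*1000,1)if m.any() else 0,m.sum(),np.round(np.nanmin(W[...,2][m])if m.any() else 0,3))
    p=W[box(W,.55,.63,.235,.285,.1,.12)]; print('handle',rect(p) if len(p) else 0)
    p=W[box(W,.40,.57,-.14,.02,.068,.09)]; print('cup',rect(p) if len(p) else 0)
    u=c['img']; o.append(cv2.resize(u[190:310,60:300] if n=='top' else u[120:270,150:350],(400,300),interpolation=cv2.INTER_CUBIC))
save('pics/s8.png',np.hstack(o))
E
```

```text
t 32.98 tcp [ 629.8 -242.1  274.7] gp [ 630.  -241.4  220.7] x [0.239 0.971 0.013] z [ 0.005  0.012 -1.   ] F [-0.2 -0.   0.8] gap 1.002 gf 0.0 q [ 0.77  0.61 -0.73  1.23  0.38  1.44 -0.15]
top eye [510.3 226.2  53. ] 45 -0.006
top eye [585.7 226.8  53. ] 39 -0.005
top eye [660.4 228.7  53. ] 36 -0.004
handle (array([584.7, 263.9]), array([44.2, 12.2]), 2.4)
cup (array([488.5, -61.5]), array([68.1, 68.3]), 26.6)
side eye [510.7 219.   53. ] 16 0.035
side eye [584.1 222.5  53. ] 19 0.034
side eye [658.4 224.7  53. ] 17 0.033
handle (array([591.7, 269.2]), array([30.9, 76.2]), 89.3)
cup (array([488.6, -64.3]), array([69.9, 67.2]), 64.5)
```

View pics/s8.png

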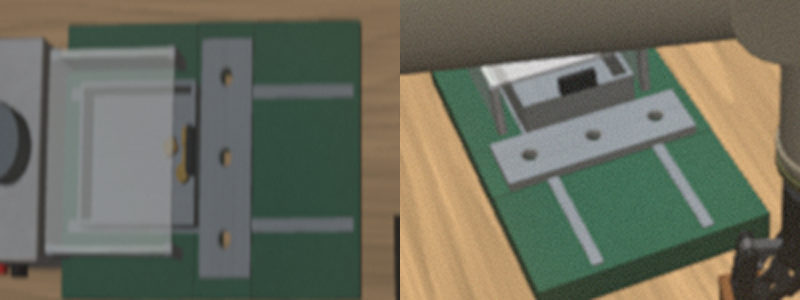

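The picture shows the tray home: all three eyes show wood through the deck holes, in the left crop at (226,77), (225,157) and (224,238). The studs are inside by the front wall.

```bash
python3 - <<'E'
from h import *
for n in('top','side'):
    c=load(n+'3.npz');W=cloud(c)
    m=box(W,.46,.70,.17,.259,.0495,.0565)
    m=cv2.morphologyEx(m.astype(np.uint8),cv2.MORPH_OPEN,np.ones((3,3))).astype(bool)
    p=W[m]; print(n,'flange',rect(p),np.median(p[:,2]))
    a=np.radians(1.2); q=p[:,:2]@np.array([[np.cos(a),-np.sin(a)],[np.sin(a),np.cos(a)]])  # finisher-ish axes
    # columns: per-x-bin y extents
    lo=[];hi=[]
    for x in np.arange(.50,.68,.008):
        s=q[abs(q[:,0]-x)<.005]
        if len(s)>10: lo.append(s[:,1].min());hi.append(s[:,1].max())
    print(np.median(lo),np.median(hi)); xs=[(s[:,0].min(),s[:,0].max()) for y in np.arange(.20,.235,.005) for s in [q[abs(q[:,1]-y)<.004]] if len(s)>10]; print(np.median(xs,axis=0))
    for x,y in((.646,-.053),(.6305,-.111),(.6155,-.169)):
        s=W[box(W,x-.02,x+.02,y-.02,y+.02,.079,.1)]; print('pin',rect(s) if len(s)>5 else 0,s.mean(0),len(s))
E
```

```text
top flange (array([585.1, 224.6]), array([217.6,  67.9]), 0.5) 0.05277392918369797
0.18041191911967863 0.24406071344314625
[0.48109455 0.69797745]
pin (array([646. , -52.4]), array([23.6, 20.2]), 1.0) [ 0.64624966 -0.05256624  0.08448747] 89
pin (array([ 630.7, -109.7]), array([22.7, 22.8]), 86.8) [ 0.6312676  -0.11017922  0.08467578] 93
pin (array([ 616. , -168.3]), array([23.2, 23.1]), 9.5) [ 0.6160631  -0.16826012  0.0848426 ] 95
side flange (array([586.1, 222.9]), array([218.9,  72.3]), 0.1) 0.05272549309662857
0.17741826250991322 0.24535837914036204
[0.4823539  0.69803421]
pin 0 [nan nan nan] 0
pin (array([ 623.5, -111.2]), array([22.5, 10.6]), 70.7) [ 0.62401544 -0.11130873  0.08380738] 55
pin (array([ 615.4, -170.1]), array([26.3, 21.7]), 65.4) [ 0.61472503 -0.17112138  0.08428121] 134<stdin>:15: RuntimeWarning: Mean of empty slice.
  ret = um.true_divide(
```

```bash
python3 - <<'E'
from h import *
R=down(75.4); rel(((615.7,-169.2,110),54,R),((615.7,-169.2,74),54,R))
E
```

```text
d [ 65.2 -30.9 111.7] w [ 0.001 -0.013  0.015]
d [ 64.8 -31.  147.7] w [ 0.001 -0.013  0.015]
```

Emit:
apply_moves --steps '[{"dx": 65,"dy": -31,"dz": 40,"wx": 0,"wy": -0.013,"wz": 0.015,"fingers": -1},{"dx": 65,"dy": -31,"dz": 90,"wx": 0,"wy": -0.013,"wz": 0.015,"fingers": -1},{"dx": 65,"dy": -31,"dz": 112,"wx": 0,"wy": -0.013,"wz": 0.015,"fingers": -1},{"dx": 65,"dy": -31,"dz": 135,"wx": 0,"wy": -0.013,"wz": 0.015,"fingers": -1},{"dx": 65,"dy": -31,"dz": 147,"wx": 0,"wy": -0.013,"wz": 0.015,"fingers": -1},{"dx": 65,"dy": -31,"dz": 147,"wx": 0,"wy": -0.013,"wz": 0.015,"fingers": -1},{"dx": 65,"dy": -31,"dz": 147,"wx": 0,"wy": -0.013,"wz": 0.015,"fingers": 1},{"dx": 65,"dy": -31,"dz": 147,"wx": 0,"wy": -0.013,"wz": 0.015,"fingers": 1},{"dx": 65,"dy": -31,"dz": 147,"wx": 0,"wy": -0.013,"wz": 0.015,"fingers": 1},{"dx": 65,"dy": -31,"dz": 147,"wx": 0,"wy": -0.013,"wz": 0.015,"fingers": 1},{"dx": 65,"dy": -31,"dz": 147,"wx": 0,"wy": -0.013,"wz": 0.015,"fingers": 1},{"dx": 65,"dy": -31,"dz": 147,"wx": 0,"wy": -0.013,"wz": 0.015,"fingers": 1},{"dx": 65,"dy": -31,"dz": 147,"wx": 0,"wy": -0.013,"wz": 0.015,"fingers": 1}]' --grip_force 50

```text
time: 34.7
position: [0.6156, -0.1715, 0.1288]
tool_rot: [2.487, 1.916, -0.0]
ft_force: [2.1, -0.8, 3.9]
finger_gap: 0.265
grasp_force: 49.0
```

```bash
python3 - <<'E'
from h import *
st()
R=down(75.4); rel(((615.7,-169.2,190),54,R),((540,50,190),54,R),((510.7,225.1,190),54,R),((510.7,225.1,122),54,R))
E
```

```text
t 34.7 tcp [ 615.6 -171.5  128.8] gp [ 615.6 -171.7   74.8] x [ 0.255  0.967 -0.002] z [ 0.001 -0.002 -1.   ] F [ 2.1 -0.8  3.9] gap 0.265 gf 49.0 q [ 0.7   0.65 -0.7   1.51  0.45  1.14 -0.34]
d [   2.1   -0.3 -115.2] w [ 0.002  0.002 -0.003]
d [ 194.8 -129.4 -115.8] w [ 0.002  0.002 -0.003]
d [ 356.6 -202.4 -116.1] w [ 0.002  0.002 -0.003]
d [ 356.7 -202.5  -48.1] w [ 0.002  0.002 -0.003]
```

Emit:
apply_moves --steps '[{"dx": 0,"dy": 0,"dz": -40,"wx": 0,"wy": 0,"wz": 0,"fingers": 1},{"dx": 0,"dy": 0,"dz": -90,"wx": 0,"wy": 0,"wz": 0,"fingers": 1},{"dx": 20,"dy": -15,"dz": -116,"wx": 0,"wy": 0,"wz": 0,"fingers": 1},{"dx": 70,"dy": -45,"dz": -116,"wx": 0,"wy": 0,"wz": 0,"fingers": 1},{"dx": 120,"dy": -80,"dz": -116,"wx": 0,"wy": 0,"wz": 0,"fingers": 1},{"dx": 170,"dy": -112,"dz": -116,"wx": 0,"wy": 0,"wz": 0,"fingers": 1},{"dx": 220,"dy": -140,"dz": -116,"wx": 0,"wy": 0,"wz": 0,"fingers": 1},{"dx": 270,"dy": -163,"dz": -116,"wx": 0,"wy": 0,"wz": 0,"fingers": 1},{"dx": 320,"dy": -186,"dz": -116,"wx": 0,"wy": 0,"wz": 0,"fingers": 1},{"dx": 354,"dy": -202,"dz": -116,"wx": 0,"wy": 0,"wz": 0,"fingers": 1},{"dx": 354,"dy": -202,"dz": -90,"wx": 0,"wy": 0,"wz": 0,"fingers": 1},{"dx": 354,"dy": -202,"dz": -60,"wx": 0,"wy": 0,"wz": 0,"fingers": 1},{"dx": 354,"dy": -202,"dz": -50,"wx": 0,"wy": 0,"wz": 0,"fingers": 1},{"dx": 354,"dy": -202,"dz": -50,"wx": 0,"wy": 0,"wz": 0,"fingers": 1},{"dx": 354,"dy": -202,"dz": -50,"wx": 0,"wy": 0,"wz": 0,"fingers": 1}]'

```text
time: 36.58
position: [0.5105, 0.2227, 0.1787]
tool_rot: [2.487, 1.916, 0.001]
ft_force: [-0.4, -0.0, -0.6]
finger_gap: 0.268
grasp_force: 50.5
```

```bash
python3 - <<'E'
from h import *
st()
R=down(75.4); rel(((510.6,222.7,120),54,R))
o=[]
for n in('top','side'):
    c=read_camera(n);np.savez(n+'4.npz',**c)
    W=cloud(c); d=(c['img'].max(-1)<70); 
    # black grip top / shaft
    p=W[box(W,.47,.55,.17,.27,.058,.102)]; print(n,[ (z,np.round(np.median(p[abs(p[:,2]-z)<.006],0)*1000,1),int((abs(p[:,2]-z)<.006).sum())) for z in(.066,.078,.09,.098)])
E
```

```text
t 36.58 tcp [510.5 222.7 178.7] gp [510.5 222.7 124.7] x [ 0.255  0.967 -0.001] z [ 0.001 -0.001 -1.   ] F [-0.4 -0.  -0.6] gap 0.268 gf 50.5 q [ 0.2   0.47 -0.87  1.7   0.39  1.15 -1.03]
d [0.  0.1 4.7] w [ 0.002  0.001 -0.003]
top [(0.066, array([548.5, 225.5,  61.1]), 1), (0.078, array([nan, nan, nan]), 0), (0.09, array([nan, nan, nan]), 0), (0.098, array([nan, nan, nan]), 0)]
side [(0.066, array([531.7, 256.9,  65.1]), 39), (0.078, array([513.3, 218.4,  77.2]), 34), (0.09, array([512.6, 218.5,  89.3]), 31), (0.098, array([512.1, 218. ,  96.3]), 19)]
  return _methods._mean(a, axis=axis, dtype=dtype,
  ret = um.true_divide(
```

Emit:
apply_moves --steps '[{"dx": 0,"dy": 0,"dz": 4,"wx": 0,"wy": 0,"wz": 0,"fingers": 1},{"dx": 0,"dy": 0,"dz": 8,"wx": 0,"wy": 0,"wz": 0,"fingers": 1},{"dx": 0,"dy": 0,"dz": 11,"wx": 0,"wy": 0,"wz": 0,"fingers": 1},{"dx": 0,"dy": 0,"dz": 13,"wx": 0,"wy": 0,"wz": 0,"fingers": 1},{"dx": 0,"dy": 0,"dz": 13,"wx": 0,"wy": 0,"wz": 0,"fingers": 1}]'

```text
time: 37.3
position: [0.5099, 0.2224, 0.1644]
tool_rot: [2.487, 1.917, -0.002]
ft_force: [0.3, 0.1, -1.5]
finger_gap: 0.267
grasp_force: 50.5
```

Emit:
apply_moves --steps '[{"dx": 0,"dy": 0,"dz": 5,"wx": 0,"wy": 0,"wz": 0,"fingers": 1},{"dx": 0,"dy": 0,"dz": 10,"wx": 0,"wy": 0,"wz": 0,"fingers": 1},{"dx": 0,"dy": 0,"dz": 13,"wx": 0,"wy": 0,"wz": 0,"fingers": 1},{"dx": 0,"dy": 0,"dz": 13,"wx": 0,"wy": 0,"wz": 0,"fingers": 1}]'

```text
time: 37.8
position: [0.5099, 0.2223, 0.1513]
tool_rot: [2.488, 1.917, -0.002]
ft_force: [0.4, -0.1, -1.0]
finger_gap: 0.271
grasp_force: 50.6
```

Going in freely; on to the seat.

Emit:
apply_moves --steps '[{"dx": 0,"dy": 0,"dz": 6,"wx": 0,"wy": 0,"wz": 0,"fingers": 1},{"dx": 0,"dy": 0,"dz": 12,"wx": 0,"wy": 0,"wz": 0,"fingers": 1},{"dx": 0,"dy": 0,"dz": 18,"wx": 0,"wy": 0,"wz": 0,"fingers": 1},{"dx": 0,"dy": 0,"dz": 22,"wx": 0,"wy": 0,"wz": 0,"fingers": 1},{"dx": 0,"dy": 0,"dz": 24,"wx": 0,"wy": 0,"wz": 0,"fingers": 1},{"dx": 0,"dy": 0,"dz": 24,"wx": 0,"wy": 0,"wz": 0,"fingers": 1}]'

```text
time: 38.55
position: [0.51, 0.2224, 0.1276]
tool_rot: [2.487, 1.917, -0.001]
ft_force: [-0.4, 0.3, -0.8]
finger_gap: 0.262
grasp_force: 50.8
```

Emit:
apply_moves --steps '[{"dx": 0,"dy": 0,"dz": 1,"wx": 0,"wy": 0,"wz": 0,"fingers": 1},{"dx": 0,"dy": 0,"dz": 2,"wx": 0,"wy": 0,"wz": 0,"fingers": 1},{"dx": 0,"dy": 0,"dz": 2.5,"wx": 0,"wy": 0,"wz": 0,"fingers": 1},{"dx": 0,"dy": 0,"dz": 2.5,"wx": 0,"wy": 0,"wz": 0,"fingers": 1}]'

```text
time: 39.05
position: [0.5101, 0.2226, 0.1272]
tool_rot: [2.486, 1.916, -0.001]
ft_force: [-8.4, -5.1, 18.7]
finger_gap: 0.264
grasp_force: 52.7
```

Emit:
apply_moves --steps '[{"dx": 0,"dy": 0,"dz": -1.5,"wx": 0,"wy": 0,"wz": 0,"fingers": 1},{"dx": 0,"dy": 0,"dz": -1.5,"wx": 0,"wy": 0,"wz": 0,"fingers": -1},{"dx": 0,"dy": 0,"dz": -1.5,"wx": 0,"wy": 0,"wz": 0,"fingers": -1},{"dx": 0,"dy": 0,"dz": -1.5,"wx": 0,"wy": 0,"wz": 0,"fingers": -1},{"dx": 0,"dy": 0,"dz": -1.5,"wx": 0,"wy": 0,"wz": 0,"fingers": -1},{"dx": 0,"dy": 0,"dz": -30,"wx": 0,"wy": 0,"wz": 0,"fingers": -1},{"dx": 0,"dy": 0,"dz": -80,"wx": 0,"wy": 0,"wz": 0,"fingers": -1},{"dx": -40,"dy": 25,"dz": -115,"wx": 0,"wy": 0,"wz": 0,"fingers": -1},{"dx": -90,"dy": 60,"dz": -115,"wx": 0,"wy": 0,"wz": 0,"fingers": -1},{"dx": -140,"dy": 95,"dz": -115,"wx": 0,"wy": 0,"wz": 0,"fingers": -1},{"dx": -190,"dy": 130,"dz": -115,"wx": 0,"wy": 0,"wz": 0,"fingers": -1},{"dx": -240,"dy": 165,"dz": -115,"wx": 0,"wy": 0,"wz": 0,"fingers": -1},{"dx": -290,"dy": 200,"dz": -115,"wx": 0,"wy": 0,"wz": 0,"fingers": -1},{"dx": -290,"dy": 200,"dz": -115,"wx": 0,"wy": 0,"wz": 0,"fingers": -1},{"dx": -290,"dy": 200,"dz": -115,"wx": 0,"wy": 0,"wz": 0,"fingers": -1},{"dx": -290,"dy": 200,"dz": -115,"wx": 0,"wy": 0,"wz": 0,"fingers": -1}]'

```text
time: 41.05
position: [0.6294, -0.1068, 0.2409]
tool_rot: [2.485, 1.92, -0.001]
ft_force: [-0.1, 0.7, 0.5]
finger_gap: 1.001
grasp_force: 0.0
```

```bash
python3 - <<'E'
from h import *
st()
R=down(75.4); rel(((630.8,-111,110),54,R),((630.8,-111,74),54,R))
for n in('top','side'):
    c=read_camera(n);W=cloud(c)
    p=W[box(W,.49,.53,.2,.25,.06,.1)]; print(n,rect(p) if len(p) else 0,np.percentile(p[:,2],[50,95]) if len(p) else 0,len(p))
    for x,y in((.646,-.053),(.6305,-.111)):
        s=W[box(W,x-.03,x+.03,y-.02,y+.02,.079,.1)]; print('pin',rect(s) if len(s)>5 else 0,len(s))
E
```

```text
t 41.05 tcp [ 629.4 -106.8  240.9] gp [ 629.4 -106.9  186.9] x [ 0.252  0.968 -0.001] z [ 0.    -0.001 -1.   ] F [-0.1  0.7  0.5] gap 1.001 gf 0.0 q [ 0.64  0.56 -0.77  1.4   0.39  1.34 -0.4 ]
d [-3.6  2.4 76.9] w [ 0.001  0.001 -0.   ]
d [ -3.6   2.4 112.9] w [ 0.001  0.001 -0.   ]
top (array([511.7, 224. ]), array([22.6, 24. ]), 49.9) [0.08167209 0.08638063] 107
pin (array([646.2, -52.4]), array([22.7, 20.2]), 0.7) 89
pin 0 0
side (array([512.6, 221.7]), array([27.2, 26.5]), 40.3) [0.07947844 0.084806  ] 153
pin (array([644.5, -54.3]), array([26.8, 21.3]), 65.5) 110
pin (array([ 631.1, -111.6]), array([25.1, 24.6]), 21.3) 121
```

Emit:
apply_moves --steps '[{"dx": -3.6,"dy": 2.4,"dz": 40,"wx": 0,"wy": 0,"wz": 0,"fingers": -1},{"dx": -3.6,"dy": 2.4,"dz": 80,"wx": 0,"wy": 0,"wz": 0,"fingers": -1},{"dx": -3.6,"dy": 2.4,"dz": 100,"wx": 0,"wy": 0,"wz": 0,"fingers": -1},{"dx": -3.6,"dy": 2.4,"dz": 113,"wx": 0,"wy": 0,"wz": 0,"fingers": -1},{"dx": -3.6,"dy": 2.4,"dz": 113,"wx": 0,"wy": 0,"wz": 0,"fingers": -1},{"dx": -3.6,"dy": 2.4,"dz": 113,"wx": 0,"wy": 0,"wz": 0,"fingers": 1},{"dx": -3.6,"dy": 2.4,"dz": 113,"wx": 0,"wy": 0,"wz": 0,"fingers": 1},{"dx": -3.6,"dy": 2.4,"dz": 113,"wx": 0,"wy": 0,"wz": 0,"fingers": 1},{"dx": -3.6,"dy": 2.4,"dz": 113,"wx": 0,"wy": 0,"wz": 0,"fingers": 1},{"dx": -3.6,"dy": 2.4,"dz": 113,"wx": 0,"wy": 0,"wz": 0,"fingers": 1},{"dx": -3.6,"dy": 2.4,"dz": 113,"wx": 0,"wy": 0,"wz": 0,"fingers": 1},{"dx": -3.6,"dy": 2.4,"dz": 113,"wx": 0,"wy": 0,"wz": 0,"fingers": 1}]'

```text
time: 42.65
position: [0.6312, -0.1131, 0.1282]
tool_rot: [2.487, 1.916, -0.001]
ft_force: [0.1, -0.0, 5.9]
finger_gap: 0.264
grasp_force: 48.8
```

```bash
python3 - <<'E'
from h import *
st()
s=observe(); g=s['position'][:2]*1000-[630.8,-111]; print('off',g)
R=down(75.4); e=np.array([585.2,226.6])+g; rel(((e[0],e[1],190),54,R),((e[0],e[1],122),54,R))
E
```

```text
t 42.65 tcp [ 631.2 -113.1  128.2] gp [ 631.3 -113.2   74.2] x [ 0.255  0.967 -0.002] z [ 0.001 -0.002 -1.   ] F [ 0.1 -0.   5.9] gap 0.264 gf 48.8 q [ 0.62  0.66 -0.72  1.51  0.47  1.15 -0.45]
off [ 0.39778252 -2.13330625]
d [ 314.6 -130.  -116.5] w [ 0.001  0.002 -0.003]
d [ 314.8 -130.1  -48.5] w [ 0.001  0.002 -0.003]
```

Emit:
apply_moves --steps '[{"dx": 0,"dy": 0,"dz": -40,"wx": 0,"wy": 0,"wz": 0,"fingers": 1},{"dx": 0,"dy": 0,"dz": -90,"wx": 0,"wy": 0,"wz": 0,"fingers": 1},{"dx": 20,"dy": -8,"dz": -116,"wx": 0,"wy": 0,"wz": 0,"fingers": 1},{"dx": 70,"dy": -29,"dz": -116,"wx": 0,"wy": 0,"wz": 0,"fingers": 1},{"dx": 120,"dy": -50,"dz": -116,"wx": 0,"wy": 0,"wz": 0,"fingers": 1},{"dx": 170,"dy": -70,"dz": -116,"wx": 0,"wy": 0,"wz": 0,"fingers": 1},{"dx": 220,"dy": -91,"dz": -116,"wx": 0,"wy": 0,"wz": 0,"fingers": 1},{"dx": 270,"dy": -112,"dz": -116,"wx": 0,"wy": 0,"wz": 0,"fingers": 1},{"dx": 315,"dy": -130,"dz": -116,"wx": 0,"wy": 0,"wz": 0,"fingers": 1},{"dx": 315,"dy": -130,"dz": -116,"wx": 0,"wy": 0,"wz": 0,"fingers": 1},{"dx": 315,"dy": -130,"dz": -90,"wx": 0,"wy": 0,"wz": 0,"fingers": 1},{"dx": 315,"dy": -130,"dz": -60,"wx": 0,"wy": 0,"wz": 0,"fingers": 1},{"dx": 315,"dy": -130,"dz": -48,"wx": 0,"wy": 0,"wz": 0,"fingers": 1},{"dx": 315,"dy": -130,"dz": -44,"wx": 0,"wy": 0,"wz": 0,"fingers": 1},{"dx": 315,"dy": -130,"dz": -40,"wx": 0,"wy": 0,"wz": 0,"fingers": 1},{"dx": 315,"dy": -130,"dz": -37,"wx": 0,"wy": 0,"wz": 0,"fingers": 1},{"dx": 315,"dy": -130,"dz": -35,"wx": 0,"wy": 0,"wz": 0,"fingers": 1},{"dx": 315,"dy": -130,"dz": -35,"wx": 0,"wy": 0,"wz": 0,"fingers": 1}]'

```text
time: 44.9
position: [0.5855, 0.2248, 0.1622]
tool_rot: [2.487, 1.917, -0.001]
ft_force: [-0.5, -0.1, -0.5]
finger_gap: 0.262
grasp_force: 50.3
```

Emit:
apply_moves --steps '[{"dx": 0,"dy": 0,"dz": 5,"wx": 0,"wy": 0,"wz": 0,"fingers": 1},{"dx": 0,"dy": 0,"dz": 10,"wx": 0,"wy": 0,"wz": 0,"fingers": 1},{"dx": 0,"dy": 0,"dz": 15,"wx": 0,"wy": 0,"wz": 0,"fingers": 1},{"dx": 0,"dy": 0,"dz": 15,"wx": 0,"wy": 0,"wz": 0,"fingers": 1}]'

```text
time: 45.4
position: [0.5854, 0.2244, 0.1464]
tool_rot: [2.488, 1.917, -0.003]
ft_force: [-0.2, 0.7, -1.3]
finger_gap: 0.263
grasp_force: 50.3
```

Emit:
apply_moves --steps '[{"dx": 0,"dy": 0,"dz": 6,"wx": 0,"wy": 0,"wz": 0,"fingers": 1},{"dx": 0,"dy": 0,"dz": 12,"wx": 0,"wy": 0,"wz": 0,"fingers": 1},{"dx": 0,"dy": 0,"dz": 16,"wx": 0,"wy": 0,"wz": 0,"fingers": 1},{"dx": 0,"dy": 0,"dz": 19,"wx": 0,"wy": 0,"wz": 0,"fingers": 1},{"dx": 0,"dy": 0,"dz": 20.5,"wx": 0,"wy": 0,"wz": 0,"fingers": 1},{"dx": 0,"dy": 0,"dz": 20.5,"wx": 0,"wy": 0,"wz": 0,"fingers": 1}]'

```text
time: 46.15
position: [0.5854, 0.2247, 0.1269]
tool_rot: [2.487, 1.917, -0.002]
ft_force: [-3.8, -0.8, 2.5]
finger_gap: 0.266
grasp_force: 50.8
```

Emit:
apply_moves --steps '[{"dx": 0,"dy": 0,"dz": 1,"wx": 0,"wy": 0,"wz": 0,"fingers": 1},{"dx": 0,"dy": 0,"dz": 2,"wx": 0,"wy": 0,"wz": 0,"fingers": 1},{"dx": 0,"dy": 0,"dz": 2,"wx": 0,"wy": 0,"wz": 0,"fingers": 1}]'

```text
time: 46.52
position: [0.5854, 0.2248, 0.1267]
tool_rot: [2.487, 1.916, -0.001]
ft_force: [-10.4, -4.6, 17.6]
finger_gap: 0.262
grasp_force: 52.5
```

Emit:
apply_moves --steps '[{"dx": 0,"dy": 0,"dz": -1.5,"wx": 0,"wy": 0,"wz": 0,"fingers": 1},{"dx": 0,"dy": 0,"dz": -1.5,"wx": 0,"wy": 0,"wz": 0,"fingers": -1},{"dx": 0,"dy": 0,"dz": -1.5,"wx": 0,"wy": 0,"wz": 0,"fingers": -1},{"dx": 0,"dy": 0,"dz": -1.5,"wx": 0,"wy": 0,"wz": 0,"fingers": -1},{"dx": 0,"dy": 0,"dz": -1.5,"wx": 0,"wy": 0,"wz": 0,"fingers": -1},{"dx": 0,"dy": 0,"dz": -30,"wx": 0,"wy": 0,"wz": 0,"fingers": -1},{"dx": 0,"dy": 0,"dz": -80,"wx": 0,"wy": 0,"wz": 0,"fingers": -1},{"dx": -40,"dy": 20,"dz": -115,"wx": 0,"wy": 0,"wz": 0,"fingers": -1},{"dx": -90,"dy": 45,"dz": -115,"wx": 0,"wy": 0,"wz": 0,"fingers": -1},{"dx": -140,"dy": 70,"dz": -115,"wx": 0,"wy": 0,"wz": 0,"fingers": -1},{"dx": -190,"dy": 95,"dz": -115,"wx": 0,"wy": 0,"wz": 0,"fingers": -1},{"dx": -253,"dy": 129,"dz": -115,"wx": 0,"wy": 0,"wz": 0,"fingers": -1},{"dx": -253,"dy": 129,"dz": -115,"wx": 0,"wy": 0,"wz": 0,"fingers": -1},{"dx": -253,"dy": 129,"dz": -115,"wx": 0,"wy": 0,"wz": 0,"fingers": -1},{"dx": -253,"dy": 129,"dz": -115,"wx": 0,"wy": 0,"wz": 0,"fingers": -1}]'

```text
time: 48.4
position: [0.6455, -0.0502, 0.2403]
tool_rot: [2.485, 1.921, -0.0]
ft_force: [0.7, 0.7, 0.1]
finger_gap: 1.002
grasp_force: 0.0
```

```bash
python3 - <<'E'
from h import *
st()
R=down(75.4); rel(((645.8,-53.2,74),54,R))
E
```

```text
t 48.4 tcp [645.5 -50.2 240.3] gp [645.5 -50.2 186.3] x [ 0.252  0.968 -0.   ] z [ 0.    -0.001 -1.   ] F [0.7 0.7 0.1] gap 1.002 gf 0.0 q [ 0.54  0.58 -0.78  1.37  0.41  1.35 -0.5 ]
d [ -2.8   1.  112.3] w [0. 0. 0.]
```

Emit:
apply_moves --steps '[{"dx": -1,"dy": 1,"dz": 40,"wx": 0,"wy": 0,"wz": 0,"fingers": -1},{"dx": -1,"dy": 1,"dz": 80,"wx": 0,"wy": 0,"wz": 0,"fingers": -1},{"dx": -1,"dy": 1,"dz": 100,"wx": 0,"wy": 0,"wz": 0,"fingers": -1},{"dx": -1,"dy": 1,"dz": 112,"wx": 0,"wy": 0,"wz": 0,"fingers": -1},{"dx": -1,"dy": 1,"dz": 112,"wx": 0,"wy": 0,"wz": 0,"fingers": -1},{"dx": -1,"dy": 1,"dz": 112,"wx": 0,"wy": 0,"wz": 0,"fingers": 1},{"dx": -1,"dy": 1,"dz": 112,"wx": 0,"wy": 0,"wz": 0,"fingers": 1},{"dx": -1,"dy": 1,"dz": 112,"wx": 0,"wy": 0,"wz": 0,"fingers": 1},{"dx": -1,"dy": 1,"dz": 112,"wx": 0,"wy": 0,"wz": 0,"fingers": 1},{"dx": -1,"dy": 1,"dz": 112,"wx": 0,"wy": 0,"wz": 0,"fingers": 1},{"dx": -1,"dy": 1,"dz": 112,"wx": 0,"wy": 0,"wz": 0,"fingers": 1},{"dx": -1,"dy": 1,"dz": 112,"wx": 0,"wy": 0,"wz": 0,"fingers": 1}]'

```text
time: 49.9
position: [0.6467, -0.0541, 0.1286]
tool_rot: [2.487, 1.916, -0.001]
ft_force: [-1.6, -1.3, 5.4]
finger_gap: 0.263
grasp_force: 48.8
```

```bash
python3 - <<'E'
from h import *
st()
s=observe(); g=s['position'][:2]*1000-[645.8,-53.2]; print('off',g)
R=down(75.4); e=np.array([660.2,228.4])+g; rel(((e[0],e[1],190),54,R),((e[0],e[1],122),54,R))
E
```

```text
t 49.9 tcp [646.7 -54.1 128.6] gp [646.7 -54.2  74.6] x [ 0.255  0.967 -0.002] z [ 0.001 -0.002 -1.   ] F [-1.6 -1.3  5.4] gap 0.263 gf 48.8 q [ 0.53  0.68 -0.73  1.48  0.48  1.16 -0.54]
off [ 0.87955406 -0.9107889 ]
d [ 275.8  -57.7 -115.9] w [ 0.001  0.002 -0.003]
d [275.9 -57.8 -47.9] w [ 0.001  0.002 -0.003]
```

Emit:
apply_moves --steps '[{"dx": 0,"dy": 0,"dz": -40,"wx": 0,"wy": 0,"wz": 0,"fingers": 1},{"dx": 0,"dy": 0,"dz": -90,"wx": 0,"wy": 0,"wz": 0,"fingers": 1},{"dx": 20,"dy": -4,"dz": -116,"wx": 0,"wy": 0,"wz": 0,"fingers": 1},{"dx": 70,"dy": -15,"dz": -116,"wx": 0,"wy": 0,"wz": 0,"fingers": 1},{"dx": 120,"dy": -25,"dz": -116,"wx": 0,"wy": 0,"wz": 0,"fingers": 1},{"dx": 170,"dy": -36,"dz": -116,"wx": 0,"wy": 0,"wz": 0,"fingers": 1},{"dx": 220,"dy": -46,"dz": -116,"wx": 0,"wy": 0,"wz": 0,"fingers": 1},{"dx": 276,"dy": -58,"dz": -116,"wx": 0,"wy": 0,"wz": 0,"fingers": 1},{"dx": 276,"dy": -58,"dz": -116,"wx": 0,"wy": 0,"wz": 0,"fingers": 1},{"dx": 276,"dy": -58,"dz": -90,"wx": 0,"wy": 0,"wz": 0,"fingers": 1},{"dx": 276,"dy": -58,"dz": -60,"wx": 0,"wy": 0,"wz": 0,"fingers": 1},{"dx": 276,"dy": -58,"dz": -48,"wx": 0,"wy": 0,"wz": 0,"fingers": 1},{"dx": 276,"dy": -58,"dz": -44,"wx": 0,"wy": 0,"wz": 0,"fingers": 1},{"dx": 276,"dy": -58,"dz": -40,"wx": 0,"wy": 0,"wz": 0,"fingers": 1},{"dx": 276,"dy": -58,"dz": -37,"wx": 0,"wy": 0,"wz": 0,"fingers": 1},{"dx": 276,"dy": -58,"dz": -35,"wx": 0,"wy": 0,"wz": 0,"fingers": 1},{"dx": 276,"dy": -58,"dz": -35,"wx": 0,"wy": 0,"wz": 0,"fingers": 1}]'

```text
time: 52.02
position: [0.6607, 0.2276, 0.1628]
tool_rot: [2.487, 1.917, -0.001]
ft_force: [0.5, -0.0, -0.9]
finger_gap: 0.264
grasp_force: 50.6
```

Emit:
apply_moves --steps '[{"dx": 0,"dy": 0,"dz": 5,"wx": 0,"wy": 0,"wz": 0,"fingers": 1},{"dx": 0,"dy": 0,"dz": 10,"wx": 0,"wy": 0,"wz": 0,"fingers": 1},{"dx": 0,"dy": 0,"dz": 15,"wx": 0,"wy": 0,"wz": 0,"fingers": 1},{"dx": 0,"dy": 0,"dz": 15,"wx": 0,"wy": 0,"wz": 0,"fingers": 1}]'

```text
time: 52.52
position: [0.6604, 0.2274, 0.1468]
tool_rot: [2.488, 1.917, -0.003]
ft_force: [0.7, 0.7, -1.0]
finger_gap: 0.264
grasp_force: 50.6
```

Emit:
apply_moves --steps '[{"dx": 0,"dy": 0,"dz": 6,"wx": 0,"wy": 0,"wz": 0,"fingers": 1},{"dx": 0,"dy": 0,"dz": 12,"wx": 0,"wy": 0,"wz": 0,"fingers": 1},{"dx": 0,"dy": 0,"dz": 16,"wx": 0,"wy": 0,"wz": 0,"fingers": 1},{"dx": 0,"dy": 0,"dz": 19,"wx": 0,"wy": 0,"wz": 0,"fingers": 1},{"dx": 0,"dy": 0,"dz": 20.5,"wx": 0,"wy": 0,"wz": 0,"fingers": 1},{"dx": 0,"dy": 0,"dz": 22,"wx": 0,"wy": 0,"wz": 0,"fingers": 1},{"dx": 0,"dy": 0,"dz": 22,"wx": 0,"wy": 0,"wz": 0,"fingers": 1}]'

```text
time: 53.4
position: [0.6607, 0.2276, 0.1271]
tool_rot: [2.487, 1.916, -0.001]
ft_force: [-4.8, -3.1, 7.3]
finger_gap: 0.264
grasp_force: 51.8
```

Emit:
apply_moves --steps '[{"dx": 0,"dy": 0,"dz": 1.5,"wx": 0,"wy": 0,"wz": 0,"fingers": 1},{"dx": 0,"dy": 0,"dz": 1.5,"wx": 0,"wy": 0,"wz": 0,"fingers": 1},{"dx": 0,"dy": 0,"dz": -1,"wx": 0,"wy": 0,"wz": 0,"fingers": 1},{"dx": 0,"dy": 0,"dz": -1,"wx": 0,"wy": 0,"wz": 0,"fingers": -1},{"dx": 0,"dy": 0,"dz": -1,"wx": 0,"wy": 0,"wz": 0,"fingers": -1},{"dx": 0,"dy": 0,"dz": -1,"wx": 0,"wy": 0,"wz": 0,"fingers": -1},{"dx": 0,"dy": 0,"dz": -1,"wx": 0,"wy": 0,"wz": 0,"fingers": -1},{"dx": 0,"dy": 0,"dz": -30,"wx": 0,"wy": 0,"wz": 0,"fingers": -1},{"dx": 0,"dy": 0,"dz": -80,"wx": 0,"wy": 0,"wz": 0,"fingers": -1},{"dx": -50,"dy": 0,"dz": -130,"wx": 0,"wy": 0,"wz": 0,"fingers": -1},{"dx": -100,"dy": 0,"dz": -150,"wx": 0,"wy": 0,"wz": 0,"fingers": -1},{"dx": -160,"dy": 0,"dz": -150,"wx": 0,"wy": 0,"wz": 0,"fingers": -1},{"dx": -220,"dy": 0,"dz": -150,"wx": 0,"wy": 0,"wz": 0,"fingers": -1},{"dx": -280,"dy": 0,"dz": -150,"wx": 0,"wy": 0,"wz": 0,"fingers": -1},{"dx": -340,"dy": 0,"dz": -150,"wx": 0,"wy": 0,"wz": 0,"fingers": -1},{"dx": -400,"dy": 0,"dz": -150,"wx": 0,"wy": 0,"wz": 0,"fingers": -1},{"dx": -460,"dy": 0,"dz": -150,"wx": 0,"wy": 0,"wz": 0,"fingers": -1},{"dx": -500,"dy": 0,"dz": -150,"wx": 0,"wy": 0,"wz": 0,"fingers": -1},{"dx": -500,"dy": 0,"dz": -150,"wx": 0,"wy": 0,"wz": 0,"fingers": -1}]'

```text
time: 55.78
position: [0.5316, -0.2606, 0.2759]
tool_rot: [2.494, 1.907, -0.004]
ft_force: [0.2, 1.7, 0.7]
finger_gap: 0.994
grasp_force: 0.0
```

```bash
python3 - <<'E'
from h import *
st()
o=[]
for n in('top','side'):
    c=read_camera(n);W=cloud(c)
    for x,y in((.511,.225),(.586,.2265),(.6605,.228)):
        p=W[box(W,x-.02,x+.02,y-.02,y+.019,.06,.1)]; print(n,rect(p) if len(p) else 0,np.percentile(p[:,2],[50,95]) if len(p) else 0,len(p))
    p=W[box(W,.55,.63,.235,.285,.1,.12)]; print('handle',rect(p) if len(p) else 0)
    u=c['img']; o.append(cv2.resize(u[190:350,60:460] if n=='top' else u[110:410,150:400],(480,192) if n=='top' else (400,480),interpolation=cv2.INTER_CUBIC))
im=np.zeros((480,800,3),np.uint8); im[:,:400]=o[1]; im[:160,400:]=cv2.resize(o[0],(400,160)); save('pics/s9.png',im)
E
```

```text
t 55.77 tcp [ 531.6 -260.6  275.9] gp [ 531.5 -260.7  221.9] x [ 0.262  0.965 -0.003] z [-0.001 -0.003 -1.   ] F [0.2 1.7 0.7] gap 0.994 gf 0.0 q [ 0.97  0.43 -0.76  1.48  0.3   1.35 -0.08]
top (array([511.3, 224.5]), array([22.9, 22.7]), 64.8) [0.08146752 0.08618022] 106
top (array([590.9, 226.4]), array([33.6, 27.2]), 16.4) [0.08164054 0.08588457] 121
top (array([661.2, 228.3]), array([22.5, 23.3]), 38.2) [0.08201994 0.0870263 ] 109
handle (array([584.8, 263.2]), array([44.3, 11.3]), 3.5)
side (array([512.7, 222.2]), array([26.7, 23.9]), 80.4) [0.07923521 0.08493675] 149
side (array([586.7, 223.9]), array([27.8, 21.2]), 45.9) [0.07940002 0.0846578 ] 138
side 0 0 0
handle (array([567.7, 259.4]), array([11.6, 11.1]), 26.2)
```

View pics/s9.png

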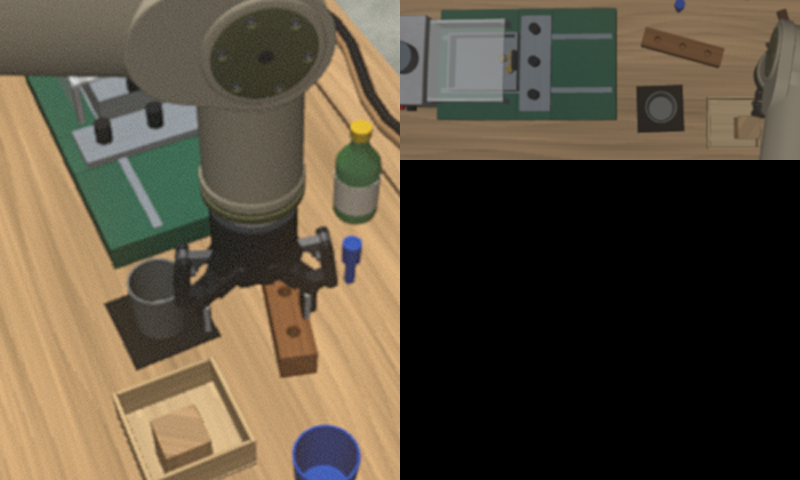

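The picture shows three pins seated in the flange eyes with their tops level at about 82 mm, and the rack empty. The cup is upright on the mat at (160,300), the block is inside the scrap box at (182,435), and the studs are in the tray, which is fully home. I'm handing in.

```bash
python3 -c "
from rig import close_job
print(close_job())"
```

```text
the job is handed in; nothing more can be done
None
```

The job is handed in at about 56 s of the 210 s allowed: the maple block is in the scrap box, all four studs I could see are in the tray, the tray is home with all three pins seated in its eyes, and the empty cup stands upright on the mat.

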